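# Match a gear to the master on the roll tester

## Robot

A 7-joint arm with a two-finger parallel gripper is mounted at the origin on a cart in front of the work surface, level with it; the furniture and walls round the work are solid. World frame = base frame: x ahead of the robot, y to its left, z up, the work surface at z = 0. Lengths are in m, angles in rad, forces in N, time in s.
With the tool pointing down it reaches from about 0.4 to 0.875 m from the base axis. Payload 4.4 kg.
Tool frame: the origin (TCP) lies at the very end of the fingers, on their centre line; the grasp point (between the pads) lies 19 mm behind it; z points along the fingers, y is the direction in which the jaws open and shut (so a half turn about z gives the same grasp; the last joint's range is limited). The gripper opens to 85 mm and grips with 20 to 120 N. Pads are 22 mm wide; open, the fingers measure 114 mm over their backs; the gripper's body (76 mm by 85 mm) begins 54 mm behind the grasp point. The pads swing forward as they close: fully open they stand 13 mm farther back than shut.
Start: joints at [-1.307, 0.628, 0.038, 1.517, -0.027, 0.996, -0.02], TCP at [0.21, 0.615, 0.231] pointing down, gripper open.
Joint ranges: [-3.06, 3.06], [-0.37, 2.12], [-1.25, 1.32], [0.18, 2.47], [-1.1, 4.24], [0.23, 1.98], [-2.94, 2.94]. Speed limits (rad/s): [2.57, 2.57, 3.14, 3.14, 3.14, 3.14, 3.14].

## Interface

Orientations are given as a 3x3 rotation matrix whose columns are the frame's x, y, z axes.
In Python, from cell import * gives the robot as it stands. The module is installed in compiled form; this text tells all that it offers.
- The arm moves only by the tool servo_tool, never from a script. Its argument "series" is a list of rows, each an object of numbers: "tx", "ty", "tz": the shift along the tool's x, y, z in cm; "rx", "ry", "rz": the turn, a rotation vector about the tool's x, y, z in rad; "hand": the opening, from -1 (shut) to 1 (fully open). In form: [{"tx": .., "ty": .., "tz": .., "rx": .., "ry": .., "rz": .., "hand": ..}, ...]. A call has 1 to 10 rows; each row is the pose to reach, as a shift and turn from the pose commanded when the call began, along the tool's axes at that moment; what a row does not reach only later rows make up. A row lasts 1/12 s, in which the tool goes at most 41.7 mm and 7.16 degrees, less where a joint would pass 70% of its speed; a pose out of reach is approached as far as the arm can. A call with a gripper value outside its range is refused whole. The fingers move at their own pace and stop on an object; "squeeze" is the grip in N (left out, the last holds). Time passes only in rows, so rows that repeat a pose let the fingers close. It gives the time, the measured TCP pose, the force and the opening at its end, in the units of the state.
- get_state(): the state, without advancing time (a new reading comes with each control period).
- get_image(name): name is "side" or "top" or "wrist"; returns the picture (400x640x3 uint8, blue, green, red); there is no depth.
- get_calibration(name): a dict with "intrinsics" (3x3 intrinsics, pixels), "R" (3x3) and "t" (3): a world point X has camera coordinates R X + t. Camera axes: x right, y down, z forward; pixel columns grow to the right and rows downward; lengths in m; the calibration is good to about 2 mm. The wrist camera is an equidistant fisheye: a pixel r from the principal point sees the ray r / f radians off the axis. A picture is of the moment at which its call begins: read the wrist's pose just before it. get_calibration takes no time and is no camera call; for the wrist camera it gives the pose at the moment of the call.
- finish_job(): hands the job in, once; it reports no verdict.
Trained networks look in the newest picture that a camera, given by its name, has taken for a name from the list of things; names that differ only in an ending like _2 or _b are one class to them, and where a whole thing is asked for, a point or a joint stands for the part that bears it (a point fixed in the world has none). Each returns a list of dicts, best first, with "conf" (0 to 1); they miss things now and then, are a little off and sometimes report something else, mostly with a low value. They report only what shows in the picture. A call takes as long as a camera call.
- look_for(camera, query): "rect" ([left, top, width, height] in pixels, round what is visible of it).
The state is a dict: "time": time; "qpos": joint angles; "joint_vel": joint speeds; "tau": joint torques, N m; "eef_pos": TCP position; "ee_rot": TCP orientation; "ft_force": force on the tool from outside, world axes, zero at the start; "wrist_torque": the same for the moment, N m; "finger_gap": finger opening in m.
Only numpy, scipy, OpenCV 4.12 (cv2) and the standard library are available. Lean on these libraries where they do the work, as an engineer would, in place of code of your own. Each camera call takes 0.05 s, during which the arm holds its last target.

## Task

Take the gear that was left on the roll tester's carriage post off it and lay it flat in the shallow tray. Then find the gear in the rack that has as many teeth as the master, lay it flat on that post, push the carriage fully home so that its teeth mesh with the master, and then turn the master by its bar knob a quarter turn clockwise (seen from above), so that the bar stands square across the slide. Leave the other two gears standing in the rack and do not disturb the oil can, the thread spool and the tape roll.

Things in the scene. Friction and masses are not known exactly. Their poses are not given: they have to be found in the camera images.
- tester: Gear roll tester, fixed on the bench for the job: grey base plate 240 x 80 x 12 mm; origin under its centre. Its x axis points along the slide from the carriage to the master. The master turns about a fixed upright axis at x = +55 mm.
- post (a point): Foot of the carriage's upright post, on the carriage's flat top (28 mm above the bench), on the post's axis. The post is 11 mm thick and 37 mm high, its last 8 mm coned to 4 mm. A gear laid flat over it rests with its lower boss on the carriage, its centre 16 mm above this point, and turns freely. The carriage (105 x 56 mm) moves with its post along the tester's x.
- carriage_handle (a point): Point on the axis of the carriage's round upright handle, 27 mm above the carriage top; the handle is 16 mm thick, rises 44 mm above the carriage top (to 17 mm above this point), and stands 55 mm behind the post, on the side away from the master.
- carriage (a joint): Slide of the carriage: 0 m is drawn back (start), 0.045 m is fully home towards the master, where a stop leaves 48.5 mm from post to master axis, so that a twelve-tooth gear is in mesh. Moving it takes about 4 N and it stays where it is left. If tooth meets tooth and it stops short, turn the master a little and push again.
- master (a joint): Turn of the master gear, in rad; grows clockwise seen from above. At 0 the knob's bar lies along the slide, at 1.57 square across it. Starts between 0 and 0.4; stops at -0.6 and 2.4. Turns with about 0.03 N m and stays where it is left.
- master_knob (a point): Centre of the bar knob on top of the master: a bar 44 mm long, 10 mm thick, 20 mm high (10 mm above and below this point) whose length is this point's x axis; beneath it a neck 18 mm thick and 6 mm high, then the master's boss.
- master_centre (a point): Centre of the master gear on the tester: dark steel, twelve teeth, 56 mm over the tips, same tooth size, rim and bosses as the loose gears, at the same height as a gear lying on the carriage. Its x axis runs through a gap between two teeth.
- rack: Wooden gear rack, fixed, 190 x 82 mm, origin under its centre. Three slots across it, at x = -60, 0, +60 mm; gears stand in them on edge on a floor 8 mm above the bench, in grooves 9 mm deep, 14.5 mm wide. Two side rails along x rise to 52 mm above the bench, 70 mm apart, so only the tops of the gears are free, to be pinched across the rim (12 mm) above the boss.
- gear_10_centre (a point): Centre of the small gear: steel spur gear, 10 teeth, 48 mm over the tips, rim 12 mm thick, a round boss 26 mm wide standing 10 mm out of each side (32 mm overall, both sides alike), bore 14 mm, 120 g. Point on the axis, half-way through; z = gear axis, x through a gap between teeth. Starts on edge in one of the rack's three slots (which varies), axis along the rack's x.
- gear_12_centre (a point): Centre of the middle-sized gear: steel spur gear, 12 teeth, 56 mm over the tips, rim 12 mm thick, a round boss 26 mm wide standing 10 mm out of each side (32 mm overall, both sides alike), bore 14 mm, 144 g. Point on the axis, half-way through; z = gear axis, x through a gap between teeth. Starts on edge in one of the rack's three slots (which varies), axis along the rack's x.
- gear_14_centre (a point): Centre of the large gear in the rack: steel spur gear, 14 teeth, 64 mm over the tips, rim 12 mm thick, a round boss 26 mm wide standing 10 mm out of each side (32 mm overall, both sides alike), bore 14 mm, 168 g. Point on the axis, half-way through; z = gear axis, x through a gap between teeth. Starts on edge in one of the rack's three slots (which varies), axis along the rack's x.
- gear_old_centre (a point): Centre of the gear left on the tester: steel spur gear, 14 teeth, 64 mm over the tips, rim 12 mm thick, a round boss 26 mm wide standing 10 mm out of each side (32 mm overall, both sides alike), bore 14 mm, 160 g. Point on the axis, half-way through; z = gear axis, x through a gap between teeth. At the start it lies on the carriage over the post.
- gear_12: The twelve-tooth gear itself; origin and axes as its centre point. Set down standing on two teeth on the bench, it topples flat when its top is pushed over, or when it is let go leaning; lying flat it rests on a boss, rim 10 mm clear.
- gear_old: The gear left on the tester itself; origin and axes as its centre point.
- tray_in (a point): Centre of the inner floor of the open aluminium tray, fixed, 128 x 128 mm outside, walls 4 mm thick and 20 mm high; the inner floor is 4 mm above the bench. x and y run along its sides.
- sole_block: A heavy sole-shaped block, fixed, to the right of the rack: 312 x 144 mm, origin under its centre, its long way about along world x, its top with the sole on it 97 mm above the bench. A glue brush stands up slanting from it, its handle reaching 330 mm above the bench at the side towards the rack: keep clear of it.
- oil_can: Small brass oil can, 58 mm wide, 125 mm high with its spout, loose; origin under its centre. Bystander.
- spool: Wooden thread spool standing upright, 40 mm wide, 50 mm high, loose; origin under its centre. Bystander.
- tape: Roll of grey masking tape lying flat, 97 mm wide, 18 mm high, loose; origin under its centre. Bystander.

How it is judged:
By the outcome, as a careful person would: the job done as asked, in the order asked, and still so for the second after the job is handed in, with the robot touching nothing.
It also fails if it takes over 72 s, if anything falls off the work surface, if the arm or the gripper's body presses on something with over 40 N, if the wrist force passes 120 N, or if a joint passes its speed limit or range.

## Working session

There is one attempt and no reset: what is moved stays moved. The work goes in short steps, Python scripts to look and compute and a tool call to move; the robot and the scene stay as the last step left them, time stands still between calls to the robot, and variables do not carry over. Pictures are saved under pics/ and viewed, and the job is handed in when it is done.

Besides the shell and the picture viewer there is one more tool, called by a JSON object that holds its "method" and its "body". servo_tool: Moves the arm, as the interface text tells. Its arguments: {"type":"object","properties":{"series":{"type":"array","items":{"type":"object","properties":{"tx":{"type":"number"},"ty":{"type":"number"},"tz":{"type":"number"},"rx":{"type":"number"},"ry":{"type":"number"},"rz":{"type":"number"},"hand":{"type":"number"}}}},"squeeze":{"type":"number"}},"required":["series"]}

```bash
ls; mkdir -p pics; cat > h.py <<'E'
import numpy as np,cv2
from cell import *
def snap(n,f):
    im=get_image(n); cv2.imwrite('pics/'+f,im); return im
E
python3 - <<'E'
from h import *
s=get_state(); print(s['time'],s['eef_pos'],s['ee_rot'],s['finger_gap'],s['ft_force'])
for n in('side','top','wrist'):
    snap(n,n+'0.png'); c=get_calibration(n); print(n,c)
E
```

```text
pics
0.0 [0.21027212 0.61439363 0.23038278] [[-9.46107861e-01  3.23851138e-01 -5.97050866e-04]
 [ 3.23851688e-01  9.46106150e-01 -1.79933788e-03]
 [-1.78441228e-05 -1.89572364e-03 -9.99998203e-01]] 0.0851833395713881 [-0.65607224 -0.22296852  0.2420645 ]
side {'intrinsics': array([[404.19703705,   0.        , 324.4216332 ],
       [  0.        , 404.19703705, 194.92601371],
       [  0.        ,   0.        ,   1.        ]]), 'R': array([[ 0.98040187, -0.19640179,  0.01544411],
       [-0.08690537, -0.50150341, -0.86077975],
       [ 0.17680396,  0.8425679 , -0.50874325]]), 't': array([-0.53432538,  0.09604104,  0.95186457])}
top {'intrinsics': array([[363.79997895,   0.        , 319.62952484],
       [  0.        , 363.79997895, 196.34030044],
       [  0.        ,   0.        ,   1.        ]]), 'R': array([[-0.01256112, -0.99953564, -0.02776183],
       [-0.98273736,  0.01746556, -0.18417991],
       [ 0.18457926,  0.02496909, -0.9825004 ]]), 't': array([0.02005984, 0.54751904, 0.8976839 ])}
wrist {'intrinsics': array([[309.70691629,   0.        , 312.80917726],
       [  0.        , 309.70691629, 193.76010157],
       [  0.        ,   0.        ,   1.        ]]), 'R': array([[ 0.32323758,  0.9463162 , -0.001766  ],
       [ 0.90622578, -0.3090052 ,  0.28856651],
       [ 0.27252946, -0.09487593, -0.95745822]]), 't': array([-0.6481099 , -0.03906152,  0.3779469 ])}
```

View pics/side0.png

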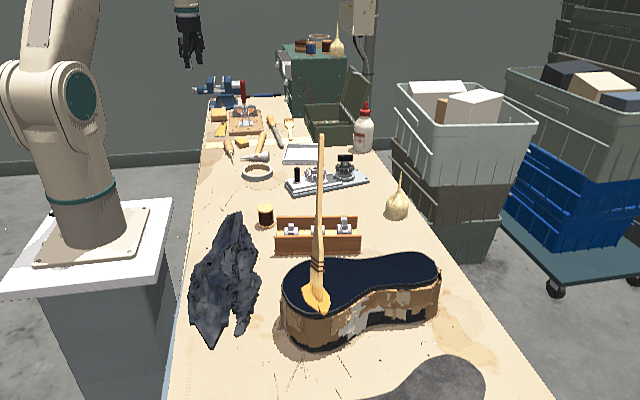

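View pics/top0.png

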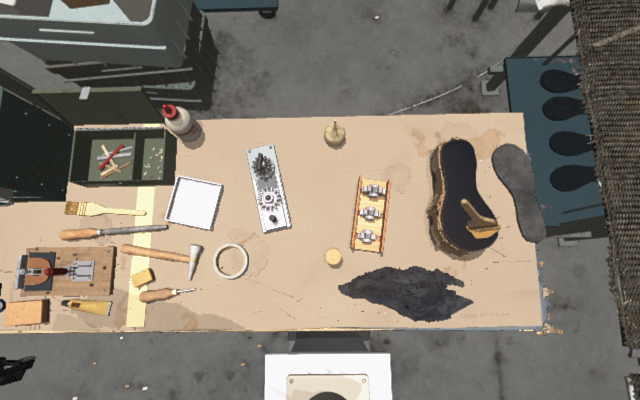

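View pics/wrist0.png

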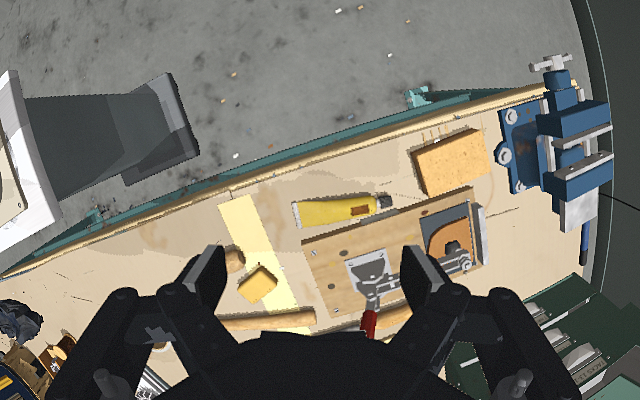

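```bash
python3 - <<'E'
import cv2
t=cv2.imread('pics/top0.png');s=cv2.imread('pics/side0.png')
a=cv2.resize(t[130:270,150:410],None,fx=3,fy=3,interpolation=cv2.INTER_CUBIC);cv2.imwrite('pics/tc.png',a)
a=cv2.resize(s[130:260,230:410],None,fx=4.4,fy=4.4,interpolation=cv2.INTER_CUBIC);cv2.imwrite('pics/sc.png',a)
E
cat >> h.py <<'E'
def ray(n,uv,c=None):
    c=c or get_calibration(n);K=c['intrinsics'];R=np.array(c['R']);t=np.array(c['t'])
    x=(uv[0]-K[0,2])/K[0,0];y=(uv[1]-K[1,2])/K[1,1]
    if n=='wrist':
        th=np.hypot(x,y);d=np.array([x/th*np.sin(th),y/th*np.sin(th),np.cos(th)]) if th>1e-9 else np.array([0,0,1.])
    else: d=np.array([x,y,1.])
    d=R.T@d; return -R.T@t,d/np.linalg.norm(d)
def onz(n,uv,z,c=None):
    o,d=ray(n,uv,c);return o+d*(z-o[2])/d[2]
def tri(rs):
    A=np.zeros((3,3));b=np.zeros(3)
    for o,d in rs:
        P=np.eye(3)-np.outer(d,d);A+=P;b+=P@o
    X=np.linalg.solve(A,b);return X,[np.linalg.norm((np.eye(3)-np.outer(d,d))@(X-o)) for o,d in rs]
def proj(n,X,c=None):
    c=c or get_calibration(n);K=c['intrinsics'];p=np.array(c['R'])@X+c['t']
    if n=='wrist':
        r=np.hypot(p[0],p[1]);th=np.arctan2(r,p[2]);q=p[:2]/max(r,1e-9)*th
    else:q=p[:2]/p[2]
    return q*K[0,0]+K[:2,2]
E
python3 - <<'E'
from h import *
for q in ['tester','post','carriage_handle','master_knob','master_centre','rack','gear_10_centre','gear_12_centre','gear_14_centre','gear_old_centre','tray_in','oil_can','spool','tape']:
    print(q,[(np.round(r['rect'],1).tolist(),round(r['conf'],2)) for r in look_for('top',q)[:3]])
E
```

```text
tester [([245.0, 146.0, 46.0, 86.8], 0.94)]
post [([261.0, 189.7, 26.6, 42.7], 0.8)]
carriage_handle [([258.8, 184.0, 29.0, 47.2], 0.77)]
master_knob [([257.1, 154.7, 11.6, 19.7], 0.81), ([359.4, 206.9, 21.5, 12.9], 0.58)]
master_centre [([255.6, 154.6, 18.0, 22.5], 0.6), ([363.8, 184.5, 21.4, 11.8], 0.5)]
rack [([351.6, 176.0, 36.4, 73.8], 0.94), ([253.4, 152.7, 16.8, 17.4], 0.34), ([328.8, 247.5, 11.6, 16.8], 0.2)]
gear_10_centre [([354.1, 232.6, 20.3, 9.0], 0.67), ([263.1, 196.7, 24.2, 33.4], 0.25)]
gear_12_centre [([358.8, 210.0, 22.2, 10.7], 0.56)]
gear_14_centre [([360.9, 181.1, 26.1, 16.2], 0.49)]
gear_old_centre [([259.3, 186.9, 17.6, 21.7], 0.73), ([244.7, 145.6, 47.9, 88.5], 0.54), ([259.9, 193.0, 25.5, 36.6], 0.28)]
tray_in [([164.4, 175.2, 57.6, 58.2], 0.62), ([352.4, 176.2, 36.3, 77.7], 0.35), ([263.4, 192.5, 22.9, 37.0], 0.26)]
oil_can [([321.0, 122.3, 23.7, 24.7], 0.61), ([254.4, 155.1, 16.1, 21.1], 0.5)]
spool [([360.7, 208.0, 23.1, 14.2], 0.62), ([325.6, 248.6, 13.4, 19.4], 0.53)]
tape [([212.6, 245.2, 32.5, 34.8], 0.82)]
```

View pics/tc.png

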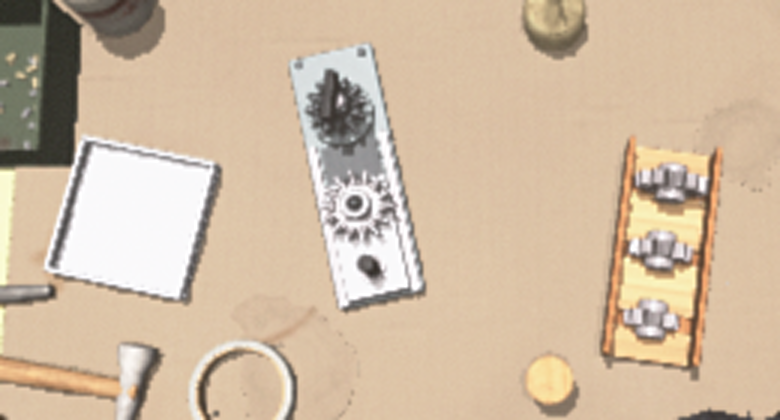

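View pics/sc.png

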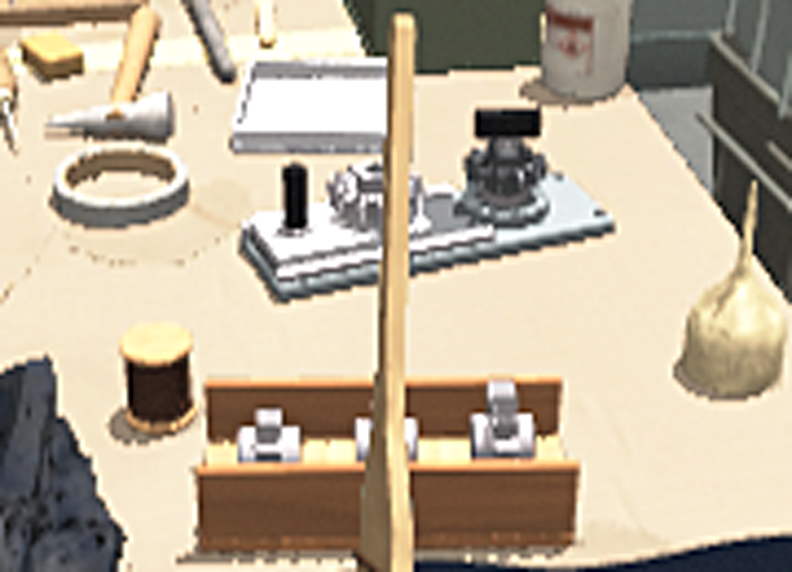

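```bash
python3 - <<'E'
from h import *
f=lambda u,v:(150+u/3,130+v/3)
for nm,p,z in [('posttop',(355,203),.065),('handle top',(371,262),.072),('knobA',(331,72),.09),('knobB',(341,112),.09),('trayc',(133,218),.02),('tr1',(90,138),.02),('tr2',(217,165),.02),('tr3',(185,299),.02),('tr4',(50,268),.02),
 ('b1',(292,62),.012),('b2',(370,43),.012),('b3',(425,291),.012),('b4',(347,310),.012),
 ('g10',(651,318),.056),('g12',(660,250),.064),('g14',(673,182),.072),('rk1',(632,140),.052),('rk2',(719,150),.052),('rk3',(696,372),.052),('rk4',(606,358),.052),('oil',(555,20),.03),('spool',(551,378),.05),('tape',(242,388),.018)]:
    print(nm,onz('top',f(*p),z).round(4))
E
```

```text
posttop [0.544  0.1437 0.065 ]
handle top [0.4918 0.1283 0.072 ]
knobA [0.6537 0.1617 0.09  ]
knobB [0.6182 0.1525 0.09  ]
trayc [0.5422 0.3528 0.02  ]
tr1 [0.6174 0.3965 0.02  ]
tr2 [0.5899 0.278  0.02  ]
tr3 [0.4682 0.3022 0.02  ]
tr4 [0.4979 0.4257 0.02  ]
b1 [0.6888 0.2135 0.012 ]
b2 [0.7057 0.1407 0.012 ]
b3 [0.4728 0.0888 0.012 ]
b4 [0.4569 0.1586 0.012 ]
g10 [ 0.4425 -0.1071  0.056 ]
g12 [ 0.4992 -0.116   0.064 ]
g14 [ 0.5561 -0.1283  0.072 ]
rk1 [ 0.5982 -0.0966  0.052 ]
rk2 [ 0.5878 -0.1719  0.052 ]
rk3 [ 0.3971 -0.1435  0.052 ]
rk4 [ 0.4097 -0.0685  0.052 ]
oil [ 0.7178 -0.0321  0.03  ]
spool [ 0.3937 -0.0218  0.05  ]
tape [0.3894 0.2491 0.018 ]
```

```bash
python3 - <<'E'
from h import *
w=cv2.imread('pics/wrist0.png')
cv2.imwrite('pics/wf.png',cv2.resize(w[220:340,140:500],None,fx=2.2,fy=2.2,interpolation=cv2.INTER_CUBIC))
c=get_calibration('wrist');s=get_state();R=np.array(s['ee_rot']);p=s['eef_pos']
print('cam in tool',R.T@(-c['R'].T@c['t']-p)); print((c['R']@R).round(3))
E
```

```text
cam in tool [ 0.0720454  -0.00102231 -0.14142942]
[[ 0.001  1.     0.   ]
 [-0.957  0.001 -0.289]
 [-0.289 -0.     0.957]]
```

{"method": "servo_tool", "body": {"series": [{"tx": -43.1,"ty": -36.5,"rz": -0.56,"hand": 1},{"tx": -43.1,"ty": -36.5,"rz": -0.56},{"tx": -43.1,"ty": -36.5,"rz": -0.56},{"tx": -43.1,"ty": -36.5,"rz": -0.56},{"tx": -43.1,"ty": -36.5,"rz": -0.56},{"tx": -43.1,"ty": -36.5,"rz": -0.56},{"tx": -43.1,"ty": -36.5,"rz": -0.56},{"tx": -43.1,"ty": -36.5,"rz": -0.56},{"tx": -43.1,"ty": -36.5,"rz": -0.56},{"tx": -43.1,"ty": -36.5,"rz": -0.56}]}}

```text
validation failed for argument at $.se...
```

View pics/wf.png

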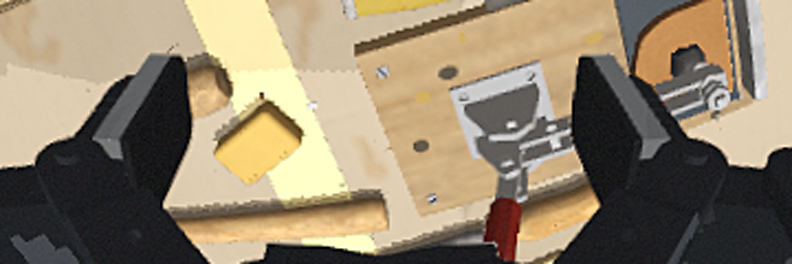

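{"method": "servo_tool", "body": {"series": [{"tx": -43.1,"ty": -36.5,"tz": 0,"rx": 0,"ry": 0,"rz": -0.56,"hand": 1},{"tx": -43.1,"ty": -36.5,"tz": 0,"rx": 0,"ry": 0,"rz": -0.56,"hand": 1},{"tx": -43.1,"ty": -36.5,"tz": 0,"rx": 0,"ry": 0,"rz": -0.56,"hand": 1},{"tx": -43.1,"ty": -36.5,"tz": 0,"rx": 0,"ry": 0,"rz": -0.56,"hand": 1},{"tx": -43.1,"ty": -36.5,"tz": 0,"rx": 0,"ry": 0,"rz": -0.56,"hand": 1},{"tx": -43.1,"ty": -36.5,"tz": 0,"rx": 0,"ry": 0,"rz": -0.56,"hand": 1},{"tx": -43.1,"ty": -36.5,"tz": 0,"rx": 0,"ry": 0,"rz": -0.56,"hand": 1},{"tx": -43.1,"ty": -36.5,"tz": 0,"rx": 0,"ry": 0,"rz": -0.56,"hand": 1}], "squeeze": 40}}

```text
time: 1.52
eef_pos: [0.3822, 0.327, 0.2316]
ee_rot: [[-0.974, -0.228, 0.001], [-0.228, 0.974, 0.001], [-0.001, 0.0, -1.0]]
ft_force: [0.8, -0.4, 0.2]
finger_gap: 0.0852
```

```bash
python3 - <<'E'
from h import *
c=get_calibration('wrist');s=get_state();R=np.array(s['ee_rot']);p=np.array(s['eef_pos'])
# tip height in tool frame
o,d=ray('wrist',(222.7,245),c); o=R.T@(o-p); d=R.T@d
for y in(-42.5e-3,-43e-3): 
    k=(y-o[1])/d[1]; print((o+k*d).round(4))
print(s['time'],s['eef_pos'],s['qpos'])
E
```

```text
[ 0.0115 -0.0425 -0.0185]
[ 0.0107 -0.043  -0.017 ]
1.5167 [0.3822426  0.32700084 0.2316253 ] [-0.68466562  0.41995106 -0.1102166   1.91845451  0.06233191  0.80562227
  0.97256931]
```

{"method": "servo_tool", "body": {"series": [{"tx": -10.2,"ty": -21.6,"tz": 0,"rx": 0,"ry": 0,"rz": 0,"hand": 0.75},{"tx": -10.2,"ty": -21.6,"tz": 0,"rx": 0,"ry": 0,"rz": 0,"hand": 0.75},{"tx": -10.2,"ty": -21.6,"tz": 0,"rx": 0,"ry": 0,"rz": 0,"hand": 0.75},{"tx": -10.2,"ty": -21.6,"tz": 0,"rx": 0,"ry": 0,"rz": 0,"hand": 0.75},{"tx": -10.2,"ty": -21.6,"tz": 0,"rx": 0,"ry": 0,"rz": 0,"hand": 0.75},{"tx": -10.2,"ty": -21.6,"tz": 0,"rx": 0,"ry": 0,"rz": 0,"hand": 0.75},{"tx": -10.2,"ty": -21.6,"tz": 0,"rx": 0,"ry": 0,"rz": 0,"hand": 0.75}], "squeeze": 40}}

```text
time: 2.1
eef_pos: [0.5346, 0.1337, 0.2314]
ee_rot: [[-0.976, -0.217, 0.004], [-0.217, 0.976, -0.004], [-0.003, -0.005, -1.0]]
ft_force: [-0.3, 0.4, 0.2]
finger_gap: 0.0745
```

```bash
cat >> h.py <<'E'
import pickle
def wsnap(tag):
    c=get_calibration('wrist');s=get_state();im=get_image('wrist')
    cv2.imwrite(f'pics/{tag}.png',im);pickle.dump((c,s),open(f'pics/{tag}.pkl','wb'))
    print(tag,s['time'],np.round(s['eef_pos'],4).tolist(),'gap',s['finger_gap'],'F',np.round(s['ft_force'],1).tolist(),'q',np.round(s['qpos'],2).tolist())
    return im,c,s
def cropz(im,x0,y0,x1,y1,f,fn):
    cv2.imwrite('pics/'+fn,cv2.resize(im[y0:y1,x0:x1],None,fx=f,fy=f,interpolation=cv2.INTER_CUBIC))
E
python3 - <<'E'
from h import *
im,c,s=wsnap('w1')
print(np.round(s['ee_rot'],4).tolist())
cropz(im,180,60,460,330,2.2,'w1c.png')
E
```

```text
w1 2.1 [0.5346, 0.1337, 0.2314] gap 0.07451243299825241 F [-0.3, 0.4, 0.2] q [-0.25, 0.48, -0.08, 1.8, 0.05, 0.86, 1.44]
[[-0.9761, -0.2173, 0.0038], [-0.2174, 0.9761, -0.0041], [-0.0028, -0.0049, -1.0]]
```

View pics/w1c.png

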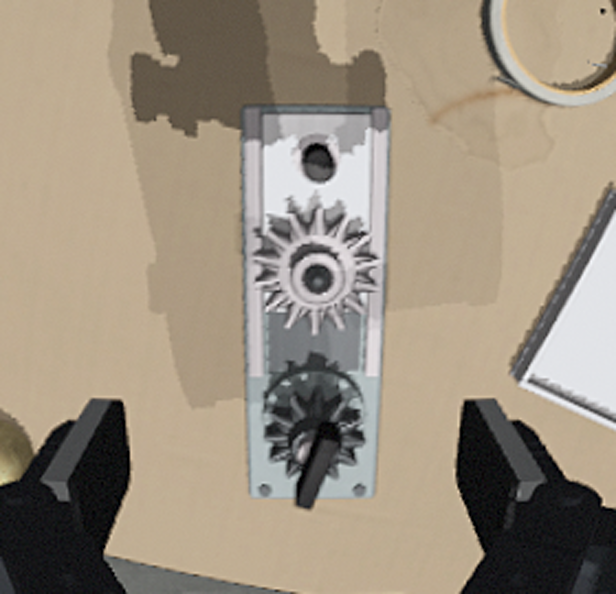

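```bash
cat >> h.py <<'E'
def ld(tag): return pickle.load(open(f'pics/{tag}.pkl','rb'))
E
python3 - <<'E'
from h import *
c,s=ld('w1');R=np.array(s['ee_rot']);p=np.array(s['eef_pos'])
w=lambda u,v:(180+u/2.2,60+v/2.2); f=lambda u,v:(150+u/3,130+v/3)
o,d=ray('wrist',w(124,402),c); o=R.T@(o-p); d=R.T@d
k=(-.0745/2-o[1])/d[1]; print('tip',(o+k*d).round(4))
for nm,a,b,z in [('post',(317,278),(355,203),.065),('handle',(318,158),(371,262),.072)]:
    X,e=tri([ray('wrist',w(*a),c),ray('top',f(*b))]); print(nm,X.round(4),np.round(e,4),onz('wrist',w(*a),z,c).round(4))
for nm,a,z in [('knobnear',(322,428),.086),('knobfar',(306,503),.086),('bL0',(243,107),.012),('bR0',(391,107),.012),('bL1',(248,496),.012),('bR1',(377,494),.012),('gearL',(257,277),.050),('gearR',(379,270),.05)]:
    print(nm,onz('wrist',w(*a),z,c).round(4))
E
```

```text
tip [ 0.0104 -0.0372 -0.0136]
post [0.5458 0.1454 0.0586] [0.0008 0.0008] [0.5447 0.1454 0.065 ]
handle [0.4935 0.1333 0.0445] [0.0021 0.0021] [0.4892 0.1327 0.072 ]
knobnear [0.6104 0.1627 0.086 ]
knobfar [0.6542 0.1651 0.086 ]
bL0 [0.4764 0.0915 0.012 ]
bR0 [0.459  0.1672 0.012 ]
bL1 [0.7065 0.1408 0.012 ]
bR1 [0.6875 0.2198 0.012 ]
gearL [0.5546 0.1178 0.05  ]
gearR [0.5379 0.1756 0.05  ]
```

```bash
python3 - <<'E'
from h import *
s=get_state();print(s['time'],s['eef_pos'],s['joint_vel'],np.round(s['ee_rot'],4).tolist())
E
```

```text
2.15 [0.53220655 0.13751368 0.23122401] [-0.06047137 -0.01387778 -0.06738858  0.03609009 -0.02737819  0.00229753
 -0.01948981] [[-0.9753, -0.2207, 0.0013], [-0.2207, 0.9753, -0.0017], [-0.0009, -0.0019, -1.0]]
```

{"method": "servo_tool", "body": {"series": [{"tx": -1.4,"ty": 0.2,"tz": 4,"rx": 0,"ry": 0,"rz": 0,"hand": 0.75},{"tx": -1.4,"ty": 0.2,"tz": 8,"rx": 0,"ry": 0,"rz": 0,"hand": 0.75},{"tx": -1.4,"ty": 0.2,"tz": 8,"rx": 0,"ry": 0,"rz": 0,"hand": 0.75},{"tx": -1.4,"ty": 0.2,"tz": 8,"rx": 0,"ry": 0,"rz": 0,"hand": 0.75},{"tx": -1.4,"ty": 0.2,"tz": 8,"rx": 0,"ry": 0,"rz": 0,"hand": 0.75},{"tx": -1.4,"ty": 0.2,"tz": 8,"rx": 0,"ry": 0,"rz": 0,"hand": 0.75}], "squeeze": 40}}

```text
time: 2.65
eef_pos: [0.5443, 0.1479, 0.1537]
ee_rot: [[-0.973, -0.229, 0.004], [-0.229, 0.973, 0.001], [-0.004, 0.0, -1.0]]
ft_force: [0.1, 0.6, 0.5]
finger_gap: 0.0748
```

```bash
python3 - <<'E'
from h import *
im,c,s=wsnap('w2')
print(np.round(s['ee_rot'],4).tolist(),np.abs(s['joint_vel']).max())
cropz(im,180,60,460,330,2.2,'w2c.png')
E
```

```text
w2 2.65 [0.5443, 0.1479, 0.1537] gap 0.07484027119916707 F [0.1, 0.6, 0.5] q [-0.27, 0.6, -0.08, 1.84, 0.07, 0.7, 1.42]
[[-0.9734, -0.2289, 0.0038], [-0.2289, 0.9735, 0.0014], [-0.004, 0.0005, -1.0]] 0.008514790310104044
```

View pics/w2c.png

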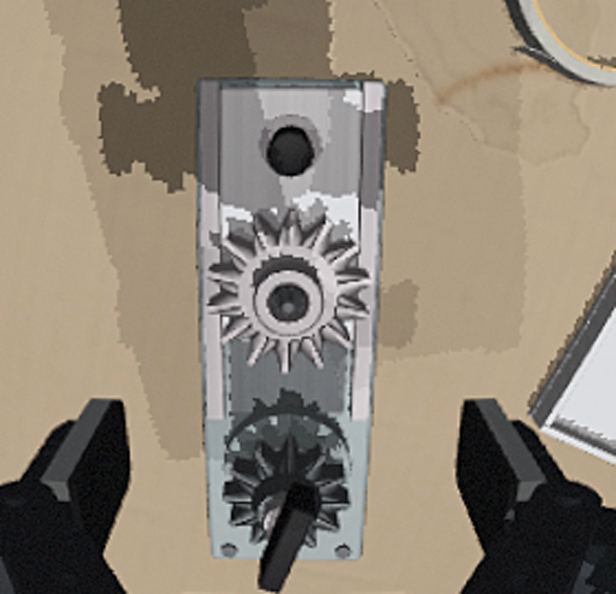

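```bash
python3 - <<'E'
from h import *
c,s=ld('w2');R=np.array(s['ee_rot']);p=np.array(s['eef_pos'])
w=lambda u,v:(180+u/2.2,60+v/2.2); f=lambda u,v:(150+u/3,130+v/3)
o,d=ray('wrist',w(124,401),c); o=R.T@(o-p); d=R.T@d
k=(-.0748/2-o[1])/d[1]; print('tip',(o+k*d).round(4))
c1,_=ld('w1')
for nm,a,b,e1,z in [('post',(288,303),(355,203),(317,278),.065),('handle',(290,149),(371,262),(318,158),.072)]:
    print(nm,onz('wrist',w(*a),z,c).round(4)); X,e=tri([ray('wrist',w(*a),c),ray('top',f(*b))]); print(X.round(4),np.round(e,4));X,e=tri([ray('wrist',w(*a),c),ray('wrist',w(*e1),c1)]); print('ww',X.round(4),np.round(e,4))
for nm,a,z in [('knobnear',(302,487),.086),('knobfar',(268,590),.086),('bL0',(195,80),.012),('bR0',(387,80),.012),('bL1',(213,558),.012),('bR1',(361,558),.012),('gearL',(206,300),.050),('gearR',(368,298),.05)]:
    print(nm,onz('wrist',w(*a),z,c).round(4))
E
```

```text
tip [ 0.0104 -0.0374 -0.013 ]
post [0.5451 0.1449 0.065 ]
[0.5445 0.1443 0.065 ] [0.0008 0.0008]
ww [0.542  0.1444 0.075 ] [0.0001 0.0001]
handle [0.4915 0.1331 0.072 ]
[0.4949 0.1333 0.0416] [0.0009 0.0009]
ww [0.4918 0.1335 0.0554] [0.0011 0.0011]
knobnear [0.6054 0.1643 0.086 ]
knobfar [0.6576 0.1631 0.086 ]
bL0 [0.4769 0.0893 0.012 ]
bR0 [0.4588 0.1661 0.012 ]
bL1 [0.7078 0.1421 0.012 ]
bR1 [0.6898 0.2176 0.012 ]
gearL [0.5558 0.1154 0.05  ]
gearR [0.5409 0.1749 0.05  ]
```

{"method": "servo_tool", "body": {"series": [{"tx": 0,"ty": -0.2,"tz": 3,"rx": 0,"ry": 0,"rz": 0,"hand": 0.8},{"tx": 0,"ty": -0.2,"tz": 5.5,"rx": 0,"ry": 0,"rz": 0,"hand": 0.8},{"tx": 0,"ty": -0.2,"tz": 5.5,"rx": 0,"ry": 0,"rz": 0,"hand": 0.8},{"tx": 0,"ty": -0.2,"tz": 5.5,"rx": 0,"ry": 0,"rz": 0,"hand": 0.8},{"tx": 0,"ty": -0.2,"tz": 5.5,"rx": 0,"ry": 0,"rz": 0,"hand": 0.8},{"tx": 0,"ty": -0.2,"tz": 5.5,"rx": 0,"ry": 0,"rz": 0,"hand": 0.8}], "squeeze": 40}}

```text
time: 3.2
eef_pos: [0.545, 0.1455, 0.0983]
ee_rot: [[-0.974, -0.228, 0.003], [-0.228, 0.974, 0.001], [-0.004, 0.0, -1.0]]
ft_force: [0.3, 0.6, -0.5]
finger_gap: 0.0767
```

```bash
python3 - <<'E'
from h import *
im,c,s=wsnap('w3')
print(np.round(s['ee_rot'],4).tolist(),np.abs(s['joint_vel']).max())
print(np.round(get_state()['eef_pos'],4))
cropz(im,140,100,500,370,2.2,'w3c.png')
E
```

```text
w3 3.2 [0.545, 0.1455, 0.0983] gap 0.07667332230721594 F [0.3, 0.6, -0.5] q [-0.27, 0.69, -0.07, 1.88, 0.08, 0.58, 1.42]
[[-0.9736, -0.2281, 0.0035], [-0.2281, 0.9736, 0.0011], [-0.0036, 0.0003, -1.0]] 0.004114826196998343
[0.5449 0.1454 0.0981]
```

View pics/w3c.png

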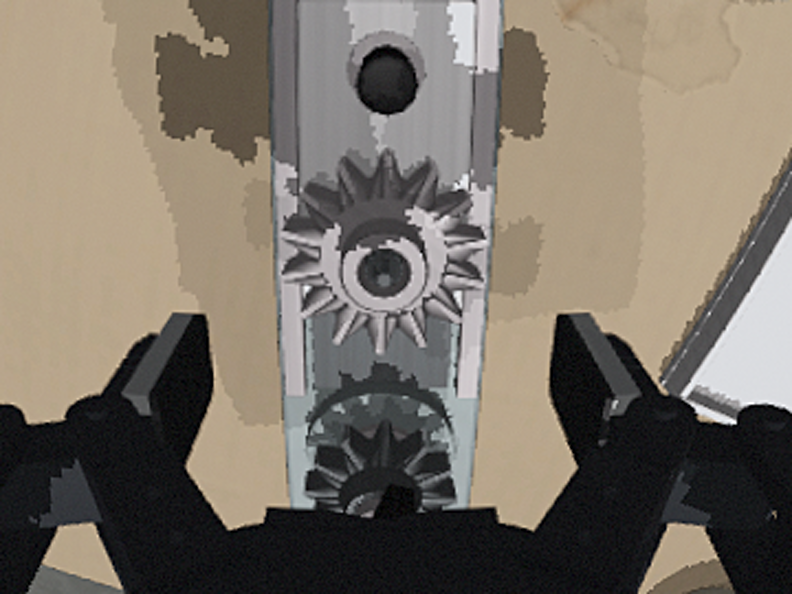

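{"method": "servo_tool", "body": {"series": [{"tx": 0,"ty": -0.05,"tz": 3,"rx": 0,"ry": 0,"rz": 0,"hand": 0.8},{"tx": 0,"ty": -0.05,"tz": 5.5,"rx": 0,"ry": 0,"rz": 0,"hand": 0.8},{"tx": 0,"ty": -0.05,"tz": 7.6,"rx": 0,"ry": 0,"rz": 0,"hand": 0.8},{"tx": 0,"ty": -0.05,"tz": 7.6,"rx": 0,"ry": 0,"rz": 0,"hand": 0.8},{"tx": 0,"ty": -0.05,"tz": 7.6,"rx": 0,"ry": 0,"rz": 0,"hand": 0.8},{"tx": 0,"ty": -0.05,"tz": 7.6,"rx": 0,"ry": 0,"rz": 0,"hand": 0.2},{"tx": 0,"ty": -0.05,"tz": 7.6,"rx": 0,"ry": 0,"rz": 0,"hand": 0.2},{"tx": 0,"ty": -0.05,"tz": 7.6,"rx": 0,"ry": 0,"rz": 0,"hand": 0.2},{"tx": 0,"ty": -0.05,"tz": 7.6,"rx": 0,"ry": 0,"rz": 0,"hand": 0.2}], "squeeze": 40}}

```text
time: 4.0
eef_pos: [0.545, 0.145, 0.0224]
ee_rot: [[-0.974, -0.228, 0.003], [-0.228, 0.974, 0.001], [-0.003, 0.0, -1.0]]
ft_force: [-0.1, -0.1, 7.0]
finger_gap: 0.0605
```

```bash
python3 - <<'E'
from h import *
im,c,s=wsnap('w4')
cropz(im,140,100,500,370,2.2,'w4c.png')
E
```

```text
w4 4.0 [0.545, 0.145, 0.0224] gap 0.06054513591126253 F [-0.1, -0.1, 7.0] q [-0.28, 0.81, -0.05, 1.91, 0.09, 0.42, 1.4]
```

View pics/w4c.png

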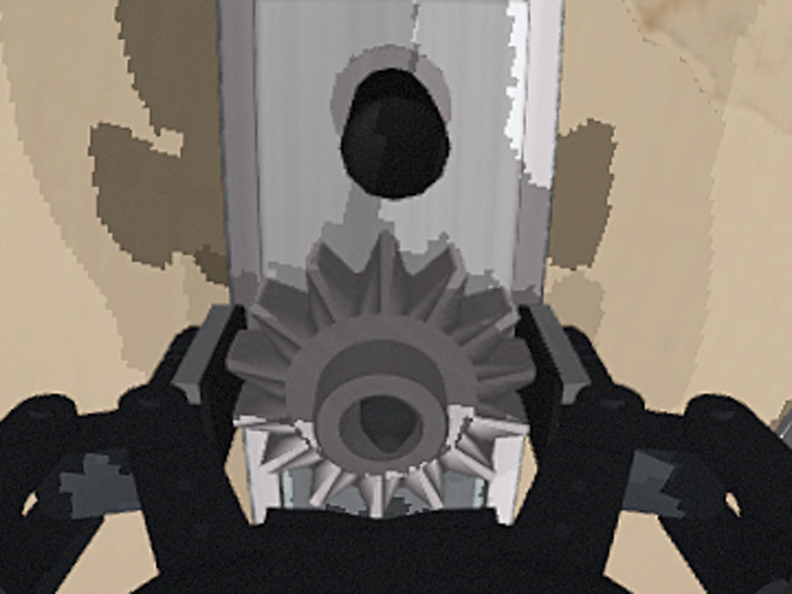

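{"method": "servo_tool", "body": {"series": [{"tx": 0,"ty": 0,"tz": -2,"rx": 0,"ry": 0,"rz": 0,"hand": 0.2},{"tx": 0,"ty": 0,"tz": -5,"rx": 0,"ry": 0,"rz": 0,"hand": 0.2},{"tx": 0,"ty": 0,"tz": -8,"rx": 0,"ry": 0,"rz": 0,"hand": 0.2},{"tx": -1.5,"ty": 4,"tz": -8,"rx": 0,"ry": 0,"rz": 0.1,"hand": 0.2},{"tx": -2.5,"ty": 8,"tz": -8,"rx": 0,"ry": 0,"rz": 0.2,"hand": 0.2},{"tx": -3.5,"ty": 12,"tz": -8,"rx": 0,"ry": 0,"rz": 0.3,"hand": 0.2},{"tx": -4.5,"ty": 16,"tz": -8,"rx": 0,"ry": 0,"rz": 0.4,"hand": 0.2},{"tx": -4.5,"ty": 20.1,"tz": -8,"rx": 0,"ry": 0,"rz": 0.456,"hand": 0.2},{"tx": -4.5,"ty": 20.1,"tz": -8,"rx": 0,"ry": 0,"rz": 0.456,"hand": 0.2},{"tx": -4.5,"ty": 20.1,"tz": -8,"rx": 0,"ry": 0,"rz": 0.456,"hand": 0.2}], "squeeze": 40}}

```text
time: 4.88
eef_pos: [0.5394, 0.3555, 0.1009]
ee_rot: [[-0.976, 0.216, -0.0], [0.216, 0.976, 0.003], [0.001, 0.003, -1.0]]
ft_force: [0.1, -1.0, -1.5]
finger_gap: 0.0609
```

```bash
python3 - <<'E'
from h import *
im,c,s=wsnap('w5')
cropz(im,40,0,600,400,1.4,'w5c.png')
print(np.round(s['ee_rot'],3).tolist(),np.round(get_state()['eef_pos'],4))
E
```

```text
w5 4.8833 [0.5394, 0.3555, 0.1009] gap 0.060900959150929614 F [0.1, -1.0, -1.5] q [-0.68, 0.78, 0.09, 1.64, -0.1, 0.73, 0.82]
[[-0.976, 0.216, -0.0], [0.216, 0.976, 0.003], [0.001, 0.003, -1.0]] [0.5408 0.3519 0.1008]
```

View pics/w5c.png

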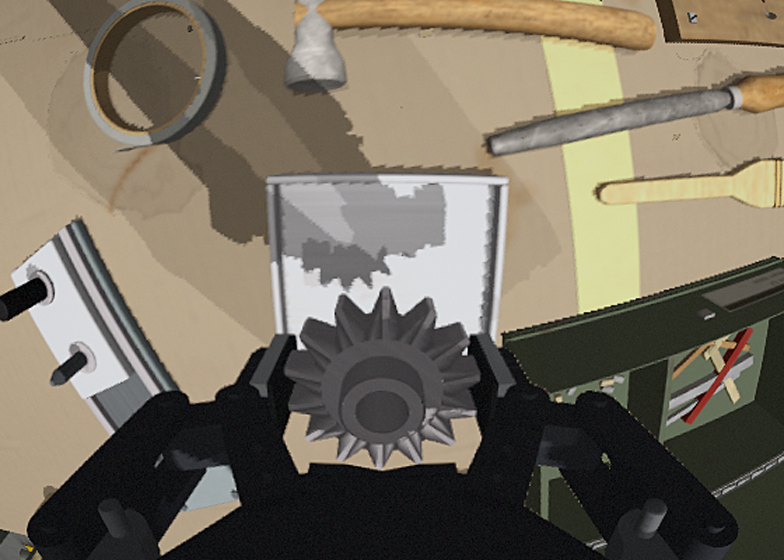

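```bash
python3 - <<'E'
from h import *
c,s=ld('w5');R=np.array(s['ee_rot'])
w=lambda u,v:(40+u/1.4,v/1.4)
A=onz('wrist',w(267,178),.02,c);B=onz('wrist',w(508,178),.02,c);print(A,B,np.linalg.norm(A-B))
m=(A+B)/2; u=(B-A)/np.linalg.norm(B-A); n=np.array([-u[1],u[0],0]); n*=np.sign(n[0])
C=m+n*.064; print('centre',C,'yaw',np.degrees(np.arctan2(u[1],u[0])))
print('from TCP meas',R.T@(C-s['eef_pos']))
E
```

```text
[0.471478   0.30806819 0.02      ] [0.49849203 0.43129657 0.02      ] 0.12615463488879297
centre [0.54750048 0.35597779 0.02      ] yaw 77.63525816693456
from TCP meas [-0.00785595  0.00200389  0.08088163]
```

{"method": "servo_tool", "body": {"series": [{"tx": -0.5,"ty": 0,"tz": 4,"rx": 0,"ry": 0,"rz": 0,"hand": 0.2},{"tx": -0.5,"ty": 0,"tz": 8,"rx": 0,"ry": 0,"rz": 0,"hand": 0.2},{"tx": -0.5,"ty": 0,"tz": 10.1,"rx": 0,"ry": 0,"rz": 0,"hand": 0.2},{"tx": -0.5,"ty": 0,"tz": 10.1,"rx": 0,"ry": 0,"rz": 0,"hand": 0.2},{"tx": -0.5,"ty": 0,"tz": 10.1,"rx": 0,"ry": 0,"rz": 0,"hand": 0.2},{"tx": -0.5,"ty": 0,"tz": 10.1,"rx": 0,"ry": 0,"rz": 0,"hand": 0.75},{"tx": -0.5,"ty": 0,"tz": 10.1,"rx": 0,"ry": 0,"rz": 0,"hand": 0.75},{"tx": -0.5,"ty": 0,"tz": 10.1,"rx": 0,"ry": 0,"rz": 0,"hand": 0.75}], "squeeze": 40}}

```text
time: 5.6
eef_pos: [0.5471, 0.3486, -0.0003]
ee_rot: [[-0.974, 0.225, 0.001], [0.225, 0.974, 0.0], [-0.001, 0.0, -1.0]]
ft_force: [0.8, -0.2, 0.0]
finger_gap: 0.0745
```

```bash
python3 - <<'E'
from h import *
im,c,s=wsnap('w6')
cropz(im,140,100,500,370,2.2,'w6c.png')
E
```

```text
w6 5.6 [0.5471, 0.3486, -0.0003] gap 0.0745272560048403 F [0.8, -0.2, 0.0] q [-0.65, 0.92, 0.08, 1.66, -0.11, 0.56, 0.83]
```

View pics/w6c.png

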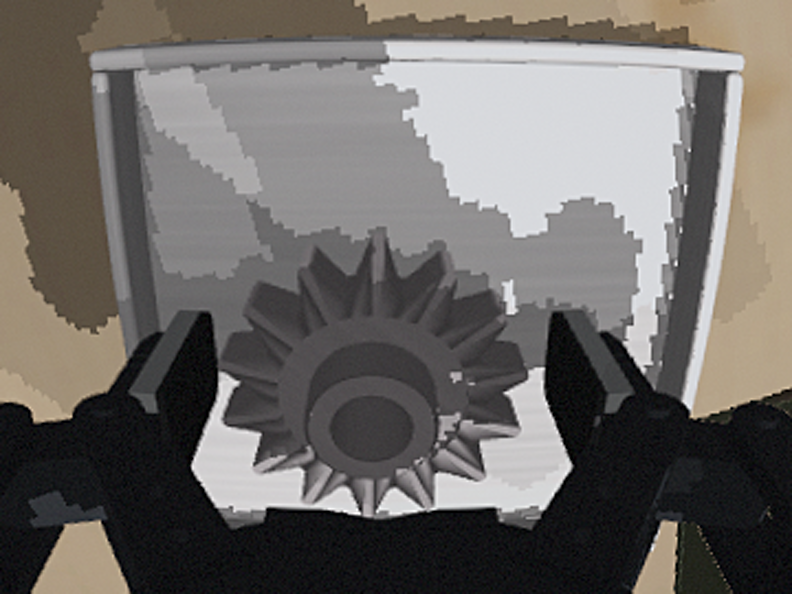

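{"method": "servo_tool", "body": {"series": [{"tx": 0,"ty": 0,"tz": -4,"rx": 0,"ry": 0,"rz": 0,"hand": 0.75},{"tx": 0,"ty": 0,"tz": -8,"rx": 0,"ry": 0,"rz": 0,"hand": 0.75},{"tx": 0,"ty": 0,"tz": -12,"rx": 0,"ry": 0,"rz": 0,"hand": 0.75},{"tx": 0,"ty": 0,"tz": -16,"rx": 0,"ry": 0,"rz": 0,"hand": 0.75}], "squeeze": 40}}

```text
time: 5.98
eef_pos: [0.5463, 0.349, 0.1609]
ee_rot: [[-0.975, 0.224, -0.0], [0.224, 0.975, -0.0], [0.0, -0.001, -1.0]]
ft_force: [0.8, 0.4, -1.1]
finger_gap: 0.0744
```

```bash
python3 - <<'E'
from h import *
print('brush top by side',onz('side',(321,137),.33)); X=onz('side',(321,137),.33); print(proj('top',X))
print('base side',onz('side',(317,300),.1),proj('top',onz('side',(317,300),.1)))
t=cv2.imread('pics/top0.png'); cropz(t,340,110,560,310,3,'tb.png')
im=snap('top','top1.png'); cropz(im,150,130,410,270,3,'tc1.png')
print(get_state()['eef_pos'])
E
```

```text
brush top by side [ 0.47899188 -0.27617167  0.33      ]
[475.66690077 202.55733238]
base side [ 0.45223202 -0.394627    0.1       ] [488.82868901 228.75252151]
[0.55080194 0.35168304 0.16984597]
```

View pics/tb.png

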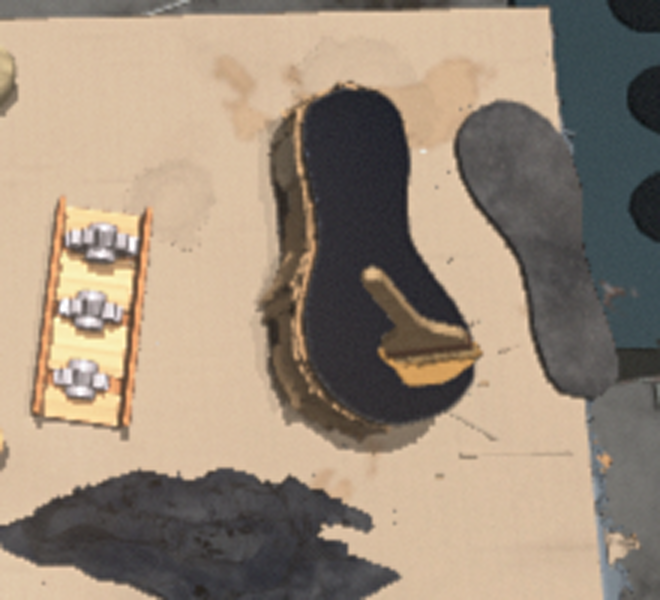

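{"method": "servo_tool", "body": {"series": [{"tx": -5.5,"ty": -44.8,"tz": -4,"rx": 0,"ry": 0,"rz": 1.49,"hand": 0.2},{"tx": -5.5,"ty": -44.8,"tz": -4,"rx": 0,"ry": 0,"rz": 1.49,"hand": 0.2},{"tx": -5.5,"ty": -44.8,"tz": -4,"rx": 0,"ry": 0,"rz": 1.49,"hand": 0.2},{"tx": -5.5,"ty": -44.8,"tz": -4,"rx": 0,"ry": 0,"rz": 1.49,"hand": 0.2},{"tx": -5.5,"ty": -44.8,"tz": -4,"rx": 0,"ry": 0,"rz": 1.49,"hand": 0.2},{"tx": -5.5,"ty": -44.8,"tz": -4,"rx": 0,"ry": 0,"rz": 1.49,"hand": 0.2},{"tx": -5.5,"ty": -44.8,"tz": -4,"rx": 0,"ry": 0,"rz": 1.49,"hand": 0.2},{"tx": -5.5,"ty": -44.8,"tz": -4,"rx": 0,"ry": 0,"rz": 1.49,"hand": 0.2},{"tx": -5.5,"ty": -44.8,"tz": -4,"rx": 0,"ry": 0,"rz": 1.49,"hand": 0.2},{"tx": -5.5,"ty": -44.8,"tz": -4,"rx": 0,"ry": 0,"rz": 1.49,"hand": 0.2}], "squeeze": 40}}

```text
time: 6.87
eef_pos: [0.503, -0.0653, 0.1965]
ee_rot: [[-0.089, 0.996, 0.001], [0.996, 0.089, 0.0], [0.0, 0.001, -1.0]]
ft_force: [0.8, 0.1, -0.3]
finger_gap: 0.0512
```

View pics/tc1.png

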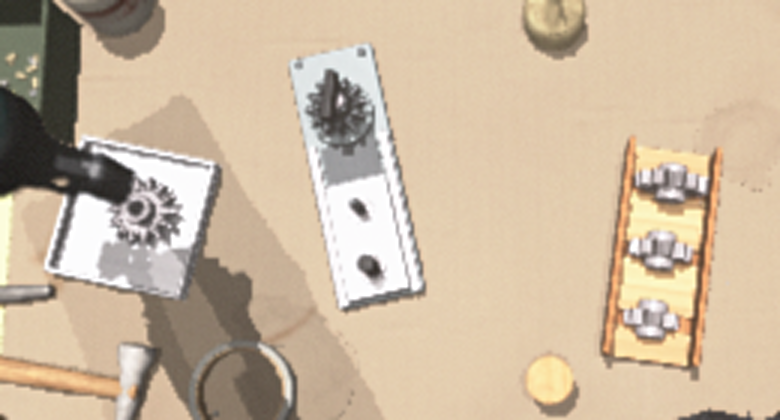

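{"method": "servo_tool", "body": {"series": [{"tx": -4.2,"ty": -0.6,"tz": 0,"rx": 0,"ry": 0,"rz": 0.24,"hand": 0},{"tx": -4.2,"ty": -0.6,"tz": 0,"rx": 0,"ry": 0,"rz": 0.24,"hand": 0},{"tx": -4.2,"ty": -0.6,"tz": 0,"rx": 0,"ry": 0,"rz": 0.24,"hand": 0},{"tx": -4.2,"ty": -0.6,"tz": 0,"rx": 0,"ry": 0,"rz": 0.24,"hand": 0},{"tx": -4.2,"ty": -0.6,"tz": 0,"rx": 0,"ry": 0,"rz": 0.24,"hand": 0}], "squeeze": 40}}

```text
time: 7.28
eef_pos: [0.5017, -0.1043, 0.1958]
ee_rot: [[0.14, 0.99, -0.0], [0.99, -0.14, 0.001], [0.001, -0.001, -1.0]]
ft_force: [-0.1, -0.2, 0.0]
finger_gap: 0.0429
```

```bash
python3 - <<'E'
from h import *
im,c,s=wsnap('w7')
print(np.round(s['ee_rot'],4).tolist(),np.round(get_state()['eef_pos'],4))
cropz(im,140,60,500,330,2.2,'w7c.png')
E
```

```text
w7 7.2833 [0.5017, -0.1043, 0.1958] gap 0.042913619415356534 F [-0.1, -0.2, 0.0] q [-0.2, 0.53, 0.52, 1.95, -0.37, 0.76, 0.39]
[[0.1397, 0.9902, -0.0005], [0.9902, -0.1397, 0.0011], [0.001, -0.0006, -1.0]] [ 0.5018 -0.1041  0.1959]
```

View pics/w7c.png

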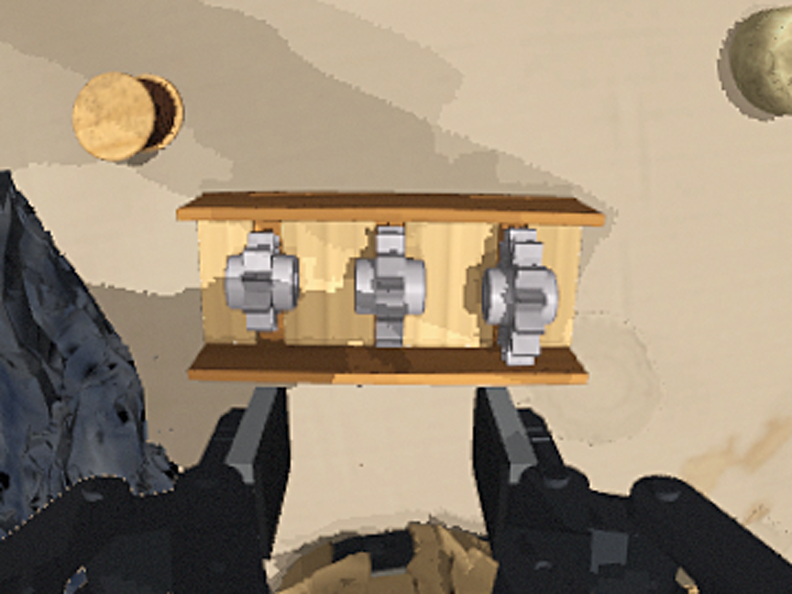

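```bash
python3 - <<'E'
from h import *
c,s=ld('w7');R=np.array(s['ee_rot']);p=np.array(s['eef_pos'])
w=lambda u,v:(140+u/2.2,60+v/2.2); f=lambda u,v:(150+u/3,130+v/3)
for nm,a,b,z in [('railN',(187,378),(588,382),.052),('railF',(178,216),(605,221),.052)]:
    A=onz('wrist',w(*a),z,c);B=onz('wrist',w(*b),z,c);print(nm,A.round(4),B.round(4),np.degrees(np.arctan2((B-A)[1],(B-A)[0])),np.linalg.norm(B-A))
for nm,a,b in [('g10',(262,285),(651,318)),('g12',(390,285),(660,250)),('g14',(524,292),(673,182))]:
    for z in (.05,.064): print(nm,onz('wrist',w(*a),z,c).round(4),(R.T@(onz('wrist',w(*a),z,c)-p)).round(4))
    X,e=tri([ray('wrist',w(*a),c),ray('top',f(*b))]);print(X.round(4),e)
# rim ends
for nm,a,b in [('10',(262,232),(262,330)),('12',(390,226),(390,346)),('14',(523,228),(523,364))]:
    A=onz('wrist',w(*a),.04,c);B=onz('wrist',w(*b),.04,c);print(nm,np.linalg.norm(A-B),(A+B)/2)
o,d=ray('wrist',w(288,388),c); o=R.T@(o-p); d=R.T@d
k=(-.0429/2-o[1])/d[1]; print('tip',(o+k*d).round(4))
E
```

```text
railN [ 0.4054 -0.146   0.052 ] [ 0.5922 -0.1745  0.052 ] -8.682917665182723 0.18896600433542904
railF [ 0.4185 -0.0703  0.052 ] [ 0.6038 -0.0984  0.052 ] -8.602882108173628 0.18743845794802294
g10 [ 0.4496 -0.107   0.05  ] [-0.0101 -0.0511  0.1458]
g10 [ 0.4527 -0.1034  0.064 ] [-0.0061 -0.0485  0.1318]
[ 0.445  -0.1108  0.0311] [np.float64(0.0012386222748370591), np.float64(0.0012386222748370264)]
g12 [ 0.5057 -0.115   0.05  ] [-0.0102  0.0056  0.1458]
g12 [ 0.5061 -0.111   0.064 ] [-0.0061  0.0054  0.1318]
[ 0.5046 -0.1206  0.0283] [np.float64(0.0007810061449134598), np.float64(0.0007810061449136521)]
g14 [ 0.5646 -0.1265  0.05  ] [-0.0133  0.0655  0.1458]
g14 [ 0.5621 -0.1219  0.064 ] [-0.0091  0.0624  0.1318]
[ 0.5676 -0.1347  0.0237] [np.float64(0.0017591771900747123), np.float64(0.001759177190074615)]
10 0.04670127154414236 [ 0.44762315 -0.10819518  0.04      ]
12 0.056852415547100695 [ 0.50533895 -0.11899414  0.04      ]
14 0.06615803692441437 [ 0.56593009 -0.13260572  0.04      ]
tip [ 0.0024 -0.0214  0.0102]
```

{"method": "servo_tool", "body": {"series": [{"tx": -1.7,"ty": 0.56,"tz": 4,"rx": 0,"ry": 0,"rz": 0.011,"hand": 0},{"tx": -1.7,"ty": 0.56,"tz": 8,"rx": 0,"ry": 0,"rz": 0.011,"hand": 0},{"tx": -1.7,"ty": 0.56,"tz": 11,"rx": 0,"ry": 0,"rz": 0.011,"hand": 0},{"tx": -1.7,"ty": 0.56,"tz": 11,"rx": 0,"ry": 0,"rz": 0.011,"hand": 0},{"tx": -1.7,"ty": 0.56,"tz": 11,"rx": 0,"ry": 0,"rz": 0.011,"hand": 0}], "squeeze": 40}}

```text
time: 7.75
eef_pos: [0.5039, -0.1222, 0.0853]
ee_rot: [[0.153, 0.988, -0.003], [0.988, -0.153, 0.001], [0.001, -0.003, -1.0]]
ft_force: [0.4, -0.1, 1.2]
finger_gap: 0.0426
```

```bash
python3 - <<'E'
from h import *
im,c,s=wsnap('w8')
print(np.round(s['ee_rot'],4).tolist(),np.round(get_state()['eef_pos'],4))
cropz(im,140,100,500,370,2.2,'w8c.png')
E
```

```text
w8 7.75 [0.5039, -0.1222, 0.0853] gap 0.042599758995158485 F [0.4, -0.1, 1.2] q [-0.07, 0.7, 0.38, 2.01, -0.51, 0.52, 0.53]
[[0.153, 0.9882, -0.0032], [0.9882, -0.153, 0.0014], [0.0008, -0.0034, -1.0]] [ 0.5052 -0.1229  0.0867]
```

View pics/w8c.png

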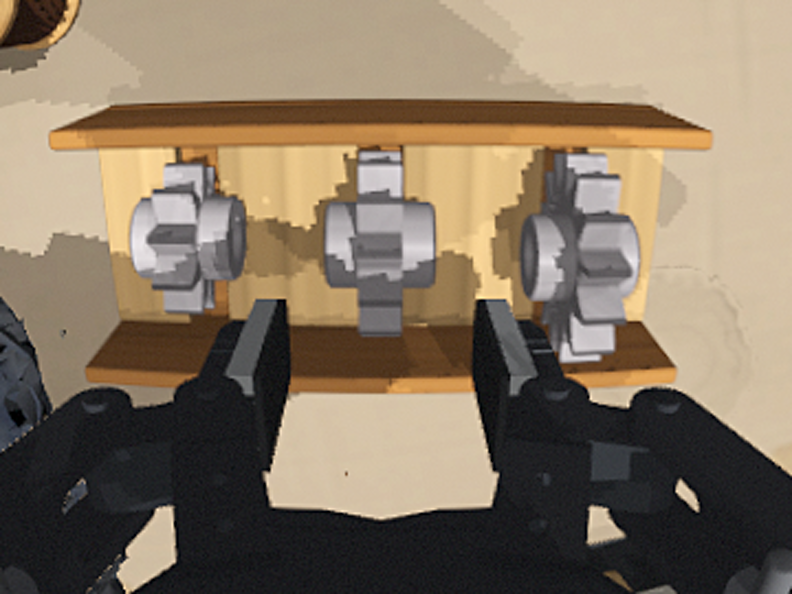

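```bash
python3 - <<'E'
from h import *
c,s=ld('w8');R=np.array(s['ee_rot']);p=np.array(s['eef_pos'])
w=lambda u,v:(140+u/2.2,100+v/2.2)
for a in [(380,150),(380,335)]:
    X=onz('wrist',w(*a),.036,c);print(X.round(4),(R.T@(X-p)).round(4))
for a in [(380,190),(380,235),(380,287)]:
    X=onz('wrist',w(*a),.062,c);print(X.round(4),(R.T@(X-p)).round(4))
E
```

```text
[ 0.5097 -0.0912  0.036 ] [0.0315 0.0012 0.0493]
[ 0.5007 -0.1495  0.036 ] [-0.0275  0.0012  0.0492]
[ 0.509  -0.0959  0.062 ] [0.0268 0.0012 0.0233]
[ 0.5072 -0.1077  0.062 ] [0.0148 0.0012 0.0233]
[ 0.505 -0.122  0.062] [0.0004 0.0012 0.0233]
```

{"method": "servo_tool", "body": {"series": [{"tx": 0.2,"ty": 0.1,"tz": 2,"rx": 0,"ry": 0,"rz": 0,"hand": 0},{"tx": 0.2,"ty": 0.1,"tz": 3.4,"rx": 0,"ry": 0,"rz": 0,"hand": 0},{"tx": 0.2,"ty": 0.1,"tz": 3.4,"rx": 0,"ry": 0,"rz": 0,"hand": 0},{"tx": 0.2,"ty": 0.1,"tz": 3.4,"rx": 0,"ry": 0,"rz": 0,"hand": -0.9},{"tx": 0.2,"ty": 0.1,"tz": 3.4,"rx": 0,"ry": 0,"rz": 0,"hand": -0.9},{"tx": 0.2,"ty": 0.1,"tz": 3.4,"rx": 0,"ry": 0,"rz": 0,"hand": -0.9},{"tx": 0.2,"ty": 0.1,"tz": 3.4,"rx": 0,"ry": 0,"rz": 0,"hand": -0.9},{"tx": 0.2,"ty": 0.1,"tz": 3.4,"rx": 0,"ry": 0,"rz": 0,"hand": -0.9}], "squeeze": 60}}

```text
time: 8.47
eef_pos: [0.5072, -0.1219, 0.0538]
ee_rot: [[0.155, 0.988, 0.003], [0.988, -0.155, -0.0], [0.0, 0.003, -1.0]]
ft_force: [-0.1, -0.4, 7.5]
finger_gap: 0.0095
```

```bash
python3 - <<'E'
from h import *
im,c,s=wsnap('w9')
cropz(im,140,100,500,370,2.2,'w9c.png')
E
```

```text
w9 8.4667 [0.5072, -0.1219, 0.0538] gap 0.009519000165159176 F [-0.1, -0.4, 7.5] q [-0.04, 0.75, 0.34, 2.02, -0.55, 0.45, 0.56]
```

View pics/w9c.png

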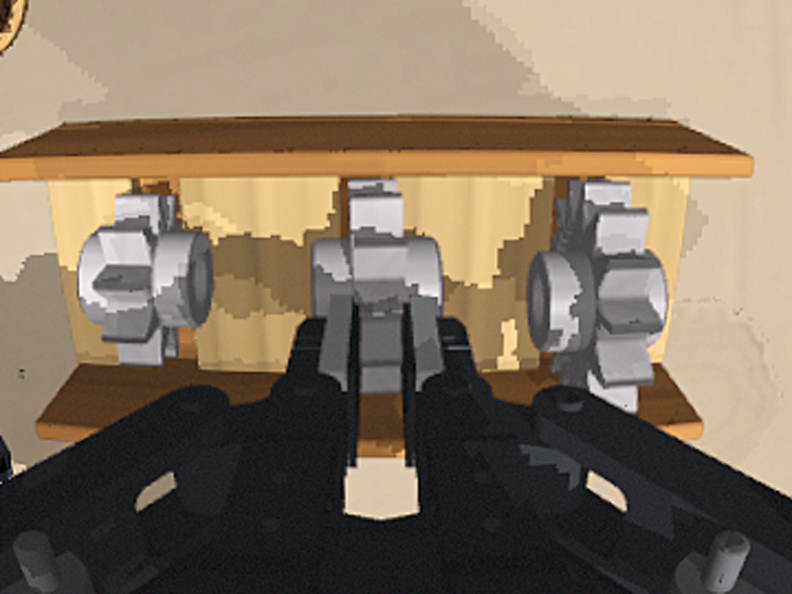

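{"method": "servo_tool", "body": {"series": [{"tx": 0,"ty": 0,"tz": -2,"rx": 0,"ry": 0,"rz": 0,"hand": -0.9},{"tx": 0,"ty": 0,"tz": -5,"rx": 0,"ry": 0,"rz": 0,"hand": -0.9},{"tx": 0,"ty": 0,"tz": -9,"rx": 0,"ry": 0,"rz": 0,"hand": -0.9},{"tx": 3,"ty": 0,"tz": -11,"rx": 0,"ry": 0,"rz": 0,"hand": -0.9},{"tx": 7,"ty": 0,"tz": -12,"rx": 0,"ry": 0,"rz": 0,"hand": -0.9},{"tx": 11,"ty": 0,"tz": -12,"rx": 0,"ry": 0,"rz": 0,"hand": -0.9},{"tx": 13,"ty": 0,"tz": -12,"rx": 0,"ry": 0,"rz": 0,"hand": -0.9},{"tx": 13,"ty": 0,"tz": -12,"rx": 0,"ry": 0,"rz": 0,"hand": -0.9},{"tx": 13,"ty": 0,"tz": -12,"rx": 0,"ry": 0,"rz": 0,"hand": -0.9}], "squeeze": 60}}

```text
time: 9.27
eef_pos: [0.5262, 0.0083, 0.1725]
ee_rot: [[0.152, 0.988, 0.0], [0.988, -0.152, 0.0], [0.0, 0.0, -1.0]]
ft_force: [0.7, -1.4, -1.3]
finger_gap: 0.0094
```

```bash
python3 - <<'E'
from h import *
im,c,s=wsnap('w10')
print(np.round(s['ee_rot'],4).tolist(),np.round(get_state()['eef_pos'],4))
cropz(im,100,60,540,390,1.8,'w10c.png')
E
```

```text
w10 9.2667 [0.5262, 0.0083, 0.1725] gap 0.009401132762464005 F [0.7, -1.4, -1.3] q [-0.42, 0.59, 0.53, 1.93, -0.43, 0.73, 0.21]
[[0.1518, 0.9884, 0.0005], [0.9884, -0.1518, 0.0003], [0.0003, 0.0004, -1.0]] [0.526  0.0064 0.1725]
```

View pics/w10c.png

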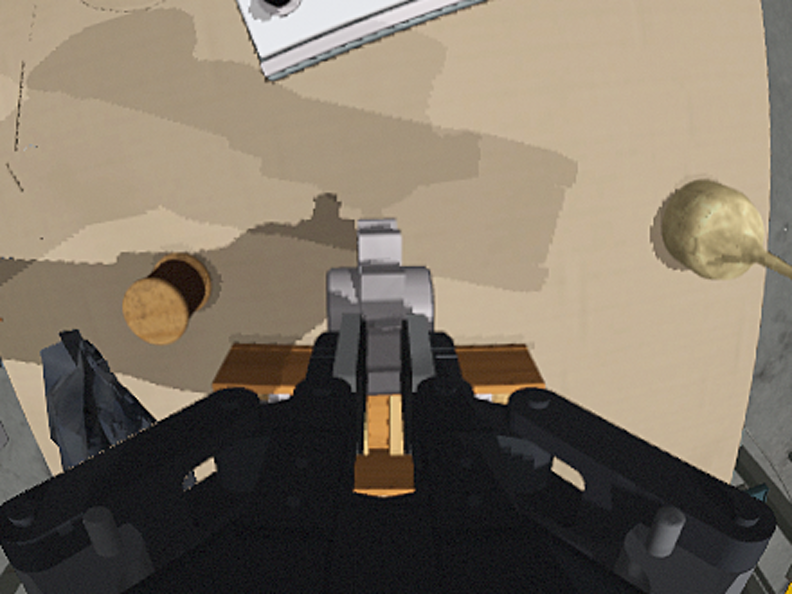

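{"method": "servo_tool", "body": {"series": [{"tx": 0,"ty": -0.5,"tz": 0,"rx": 0.12,"ry": 0,"rz": 0,"hand": -0.9},{"tx": 0,"ty": -1,"tz": 1,"rx": 0.24,"ry": 0,"rz": 0,"hand": -0.9},{"tx": 0,"ty": -2,"tz": 3,"rx": 0.36,"ry": 0,"rz": 0,"hand": -0.9},{"tx": 0,"ty": -2,"tz": 5,"rx": 0.48,"ry": 0,"rz": 0,"hand": -0.9},{"tx": 0,"ty": -2,"tz": 7,"rx": 0.6,"ry": 0,"rz": 0,"hand": -0.9},{"tx": 0,"ty": -2,"tz": 9,"rx": 0.72,"ry": 0,"rz": 0,"hand": -0.9},{"tx": 0,"ty": -2,"tz": 11,"rx": 0.84,"ry": 0,"rz": 0,"hand": -0.9},{"tx": 0,"ty": -2,"tz": 12,"rx": 0.9,"ry": 0,"rz": 0,"hand": -0.9},{"tx": 0,"ty": -2,"tz": 12,"rx": 0.9,"ry": 0,"rz": 0,"hand": -0.9},{"tx": 0,"ty": -2,"tz": 12,"rx": 0.9,"ry": 0,"rz": 0,"hand": -0.9}], "squeeze": 60}}

```text
time: 10.15
eef_pos: [0.5057, 0.0075, 0.0505]
ee_rot: [[0.158, 0.612, -0.775], [0.987, -0.1, 0.123], [-0.002, -0.784, -0.621]]
ft_force: [-0.4, 0.5, -0.5]
finger_gap: 0.0094
```

```bash
python3 - <<'E'
from h import *
s=get_state();print(s['qpos'],s['eef_pos'],np.round(s['ee_rot'],3).tolist())
im=snap('side','s2.png');cropz(im,180,130,420,290,3.2,'s2c.png')
E
```

```text
[-0.17163254  1.22238474  0.40302938  1.22024638 -0.37343606  1.69162502
  0.14813959] [0.50570612 0.00753801 0.05045856] [[0.158, 0.612, -0.775], [0.987, -0.1, 0.123], [-0.002, -0.784, -0.621]]
```

View pics/s2c.png

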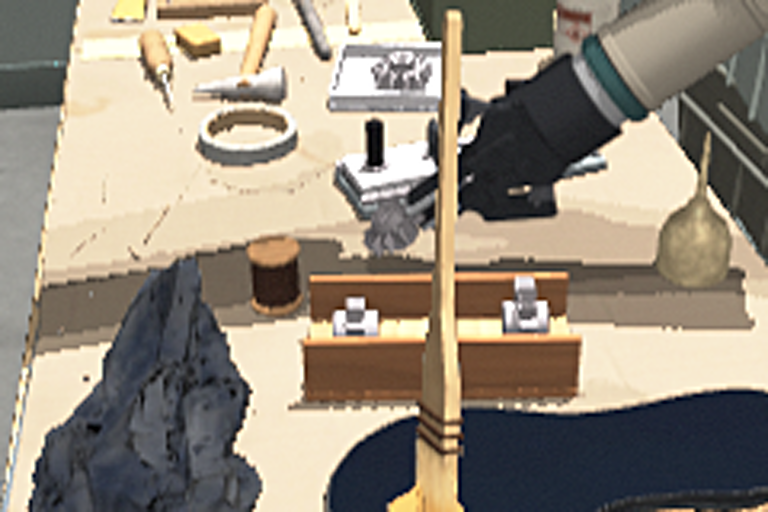

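{"method": "servo_tool", "body": {"series": [{"tx": 0,"ty": 0.6,"tz": 0.47,"rx": 0,"ry": 0,"rz": 0,"hand": -0.9},{"tx": 0,"ty": 1.18,"tz": 0.93,"rx": 0,"ry": 0,"rz": 0,"hand": -0.9},{"tx": 0,"ty": 1.18,"tz": 0.93,"rx": 0,"ry": 0,"rz": 0,"hand": -0.9},{"tx": 0,"ty": 1.18,"tz": 0.93,"rx": 0,"ry": 0,"rz": 0,"hand": -0.9}], "squeeze": 60}}

```text
time: 10.53
eef_pos: [0.5066, 0.0102, 0.0379]
ee_rot: [[0.155, 0.615, -0.773], [0.988, -0.096, 0.122], [0.0, -0.783, -0.623]]
ft_force: [0.6, -0.3, -1.2]
finger_gap: 0.0097
```

```bash
python3 - <<'E'
from h import *
s=get_state();print(s['time'],s['ft_force'],s['eef_pos'])
im=snap('side','s3.png');cropz(im,240,150,380,230,5,'s3c.png')
E
```

```text
10.5333 [ 0.59461456 -0.31676964 -1.22643425] [0.50659896 0.01021242 0.03792144]
```

View pics/s3c.png

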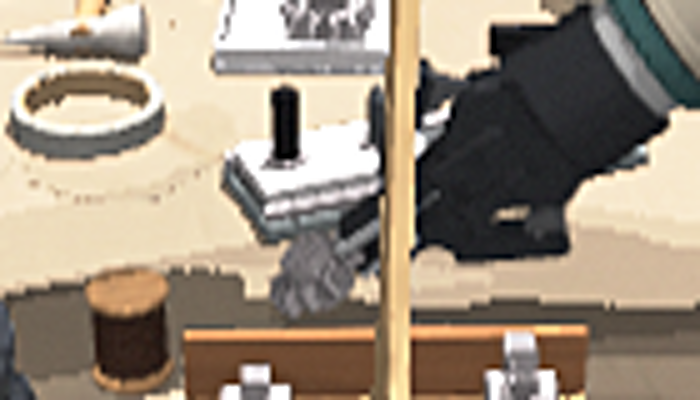

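{"method": "servo_tool", "body": {"series": [{"tx": 0,"ty": 0.31,"tz": 0.25,"rx": 0,"ry": 0,"rz": 0,"hand": -0.9},{"tx": 0,"ty": 0.31,"tz": 0.25,"rx": 0,"ry": 0,"rz": 0,"hand": -0.9},{"tx": 0,"ty": 0.31,"tz": 0.25,"rx": 0,"ry": 0,"rz": 0,"hand": -0.4},{"tx": 0,"ty": 0.31,"tz": 0.25,"rx": 0,"ry": 0,"rz": 0,"hand": -0.2},{"tx": 0,"ty": 0.2,"tz": -0.5,"rx": 0,"ry": 0,"rz": 0,"hand": -0.2},{"tx": 0,"ty": 0.1,"tz": -2,"rx": 0,"ry": 0,"rz": 0,"hand": -0.2},{"tx": 0,"ty": 0,"tz": -4,"rx": 0,"ry": 0,"rz": 0,"hand": -0.2},{"tx": 0,"ty": 0,"tz": -7,"rx": 0,"ry": 0,"rz": 0,"hand": -0.2},{"tx": 0,"ty": 0,"tz": -8,"rx": 0,"ry": 0,"rz": 0,"hand": -0.2}], "squeeze": 60}}

```text
time: 11.33
eef_pos: [0.5713, -0.0009, 0.0895]
ee_rot: [[0.155, 0.618, -0.771], [0.988, -0.097, 0.12], [-0.001, -0.78, -0.625]]
ft_force: [0.2, -0.5, 0.9]
finger_gap: 0.0344
```

```bash
python3 - <<'E'
from h import *
s=get_state();print(s['time'],s['ft_force'],s['eef_pos'])
im=snap('side','s4.png');cropz(im,240,150,380,230,5,'s4c.png')
E
```

```text
11.3333 [ 0.2466454  -0.52201727  0.90561816] [ 0.57134555 -0.00087619  0.08945646]
```

View pics/s4c.png

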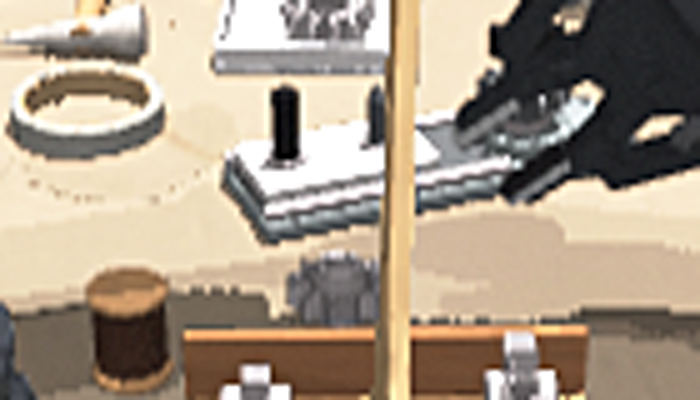

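{"method": "servo_tool", "body": {"series": [{"tx": -1.1,"ty": -13,"tz": -1.4,"rx": -0.12,"ry": 0,"rz": 0,"hand": 0.4},{"tx": -1.1,"ty": -13,"tz": -1.4,"rx": -0.24,"ry": 0,"rz": 0,"hand": 0.7},{"tx": -1.1,"ty": -13,"tz": -1.4,"rx": -0.36,"ry": 0,"rz": 0,"hand": 0.7},{"tx": -1.1,"ty": -13,"tz": -1.4,"rx": -0.48,"ry": 0,"rz": 0,"hand": 0.7},{"tx": -1.1,"ty": -13,"tz": -1.4,"rx": -0.6,"ry": 0,"rz": 0,"hand": 0.7},{"tx": -1.1,"ty": -13,"tz": -1.4,"rx": -0.72,"ry": 0,"rz": 0,"hand": 0.7},{"tx": -1.1,"ty": -13,"tz": -1.4,"rx": -0.84,"ry": 0,"rz": 0,"hand": 0.7},{"tx": -1.1,"ty": -13,"tz": -1.4,"rx": -0.898,"ry": 0,"rz": 0,"hand": 0.7},{"tx": -1.1,"ty": -13,"tz": -1.4,"rx": -0.898,"ry": 0,"rz": 0,"hand": 0.7}], "squeeze": 40}}

```text
time: 12.13
eef_pos: [0.4938, 0.0011, 0.1981]
ee_rot: [[0.155, 0.988, -0.003], [0.988, -0.155, 0.003], [0.002, -0.004, -1.0]]
ft_force: [-0.9, 0.1, -0.6]
finger_gap: 0.0727
```

```bash
python3 - <<'E'
from h import *
im,c,s=wsnap('w11')
print(np.round(s['ee_rot'],4).tolist(),np.round(get_state()['eef_pos'],4))
cropz(im,100,60,540,390,1.8,'w11c.png')
E
```

```text
w11 12.1333 [0.4938, 0.0011, 0.1981] gap 0.07274137281955038 F [-0.9, 0.1, -0.6] q [-0.43, 0.51, 0.54, 1.99, -0.38, 0.75, 0.18]
[[0.1551, 0.9879, -0.0031], [0.9879, -0.1551, 0.0027], [0.0022, -0.0035, -1.0]] [0.4958 0.0009 0.198 ]
```

View pics/w11c.png

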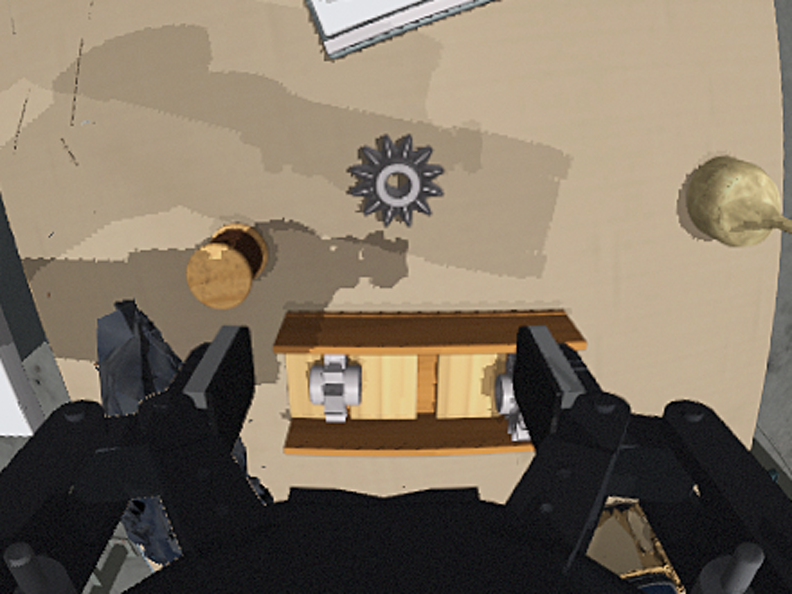

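```bash
python3 - <<'E'
from h import *
c,s=ld('w11')
w=lambda u,v:(100+u/1.8,60+v/1.8)
print(onz('wrist',w(398,185),.032,c).round(4))
for a in [(348,187),(444,186),(390,133),(397,227)]: print(onz('wrist',w(*a),.022,c).round(4))
E
```

```text
[0.5047 0.0121 0.032 ]
[0.4758 0.0135 0.022 ]
[0.531  0.0055 0.022 ]
[0.5047 0.0408 0.022 ]
[ 0.5003 -0.0147  0.022 ]
```

{"method": "servo_tool", "body": {"series": [{"tx": 1.2,"ty": 0.7,"tz": 2,"rx": 0,"ry": 0,"rz": -1.2,"hand": 0.7},{"tx": 1.2,"ty": 0.7,"tz": 4,"rx": 0,"ry": 0,"rz": -1.2,"hand": 0.7},{"tx": 1.2,"ty": 0.7,"tz": 5,"rx": 0,"ry": 0,"rz": -1.2,"hand": 0.7},{"tx": 1.2,"ty": 0.7,"tz": 5,"rx": 0,"ry": 0,"rz": -1.2,"hand": 0.7},{"tx": 1.2,"ty": 0.7,"tz": 5,"rx": 0,"ry": 0,"rz": -1.2,"hand": 0.7},{"tx": 1.2,"ty": 0.7,"tz": 5,"rx": 0,"ry": 0,"rz": -1.2,"hand": 0.7},{"tx": 1.2,"ty": 0.7,"tz": 5,"rx": 0,"ry": 0,"rz": -1.2,"hand": 0.7},{"tx": 1.2,"ty": 0.7,"tz": 5,"rx": 0,"ry": 0,"rz": -1.2,"hand": 0.7},{"tx": 1.2,"ty": 0.7,"tz": 5,"rx": 0,"ry": 0,"rz": -1.2,"hand": 0.7},{"tx": 1.2,"ty": 0.7,"tz": 5,"rx": 0,"ry": 0,"rz": -1.2,"hand": 0.7}], "squeeze": 40}}

```text
time: 13.02
eef_pos: [0.5076, 0.0102, 0.1466]
ee_rot: [[-0.867, 0.499, -0.004], [0.499, 0.867, 0.0], [0.003, -0.002, -1.0]]
ft_force: [0.2, -0.5, 0.1]
finger_gap: 0.0728
```

{"method": "servo_tool", "body": {"series": [{"tx": 0,"ty": 0,"tz": 0,"rx": 0,"ry": 0,"rz": -0.743,"hand": 0.7},{"tx": 0,"ty": 0,"tz": 1,"rx": 0,"ry": 0,"rz": -0.743,"hand": 0.7},{"tx": 0,"ty": 0,"tz": 2,"rx": 0,"ry": 0,"rz": -0.743,"hand": 0.7},{"tx": 0,"ty": 0,"tz": 3,"rx": 0,"ry": 0,"rz": -0.743,"hand": 0.7},{"tx": 0,"ty": 0,"tz": 3,"rx": 0,"ry": 0,"rz": -0.743,"hand": 0.7},{"tx": 0,"ty": 0,"tz": 3,"rx": 0,"ry": 0,"rz": -0.743,"hand": 0.7},{"tx": 0,"ty": 0,"tz": 3,"rx": 0,"ry": 0,"rz": -0.743,"hand": 0.7},{"tx": 0,"ty": 0,"tz": 3,"rx": 0,"ry": 0,"rz": -0.743,"hand": 0.7}], "squeeze": 40}}

```text
time: 13.68
eef_pos: [0.5072, 0.0102, 0.1166]
ee_rot: [[-0.978, -0.21, -0.003], [-0.21, 0.978, 0.0], [0.003, 0.001, -1.0]]
ft_force: [0.1, -0.1, -0.0]
finger_gap: 0.0726
```

```bash
python3 - <<'E'
from h import *
im,c,s=wsnap('w12')
print(np.round(s['ee_rot'],4).tolist(),np.round(get_state()['eef_pos'],4))
cropz(im,140,100,500,370,2.2,'w12c.png')
E
```

```text
w12 13.6833 [0.5072, 0.0102, 0.1166] gap 0.07255084226168548 F [0.1, -0.1, -0.0] q [-0.02, 0.6, -0.08, 2.01, 0.09, 0.53, 1.62]
[[-0.9777, -0.21, -0.0033], [-0.21, 0.9777, 0.0004], [0.0031, 0.0011, -1.0]] [0.507  0.0103 0.1168]
```

View pics/w12c.png

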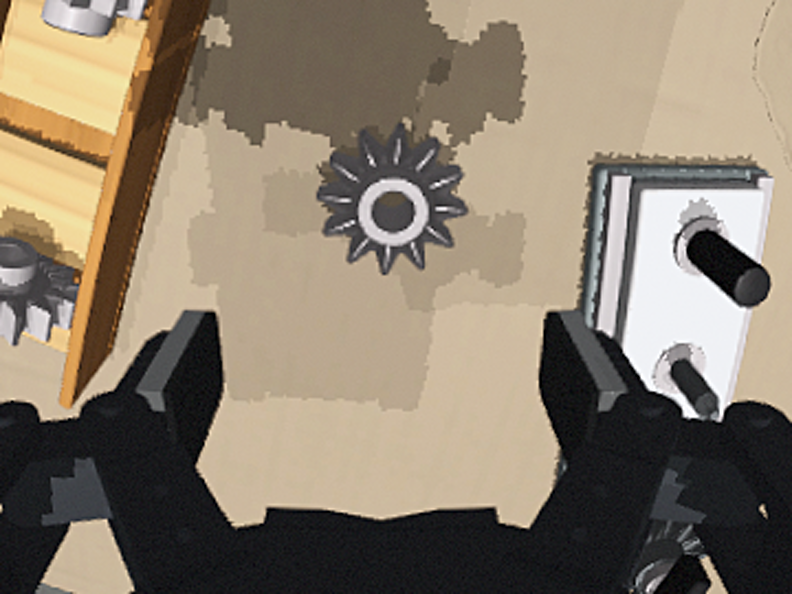

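```bash
python3 - <<'E'
from h import *
c,s=ld('w12');R=np.array(s['ee_rot']);p=np.array(s['eef_pos'])
w=lambda u,v:(140+u/2.2,100+v/2.2)
X=onz('wrist',w(393,212),.032,c);print(X,(R.T@(X-p)).round(4))
c1,_=ld('w11');print(tri([ray('wrist',w(393,212),c),ray('wrist',(100+398/1.8,60+185/1.8),c1)]))
E
```

```text
[0.50373944 0.0124417  0.032     ] [0.0026 0.0028 0.0846]
(array([0.50437964, 0.01220484, 0.03093454]), [np.float64(0.0004561737417477394), np.float64(0.0004561737417478085)])
```

{"method": "servo_tool", "body": {"series": [{"tx": 0.25,"ty": 0.28,"tz": 4,"rx": 0,"ry": 0,"rz": 0,"hand": 0.75},{"tx": 0.25,"ty": 0.28,"tz": 8,"rx": 0,"ry": 0,"rz": 0,"hand": 0.75},{"tx": 0.25,"ty": 0.28,"tz": 11,"rx": 0,"ry": 0,"rz": 0,"hand": 0.75},{"tx": 0.25,"ty": 0.28,"tz": 11.7,"rx": 0,"ry": 0,"rz": 0,"hand": 0.75},{"tx": 0.25,"ty": 0.28,"tz": 11.7,"rx": 0,"ry": 0,"rz": 0,"hand": 0.75},{"tx": 0.25,"ty": 0.28,"tz": 11.7,"rx": 0,"ry": 0,"rz": 0,"hand": 0.1},{"tx": 0.25,"ty": 0.28,"tz": 11.7,"rx": 0,"ry": 0,"rz": 0,"hand": 0.1},{"tx": 0.25,"ty": 0.28,"tz": 11.7,"rx": 0,"ry": 0,"rz": 0,"hand": 0.1},{"tx": 0.25,"ty": 0.28,"tz": 11.7,"rx": 0,"ry": 0,"rz": 0,"hand": 0.1}], "squeeze": 40}}

```text
time: 14.48
eef_pos: [0.5044, 0.0131, 0.0022]
ee_rot: [[-0.977, -0.214, 0.001], [-0.214, 0.977, 0.0], [-0.001, 0.0, -1.0]]
ft_force: [-0.5, 0.2, 6.3]
finger_gap: 0.0527
```

```bash
python3 - <<'E'
from h import *
im,c,s=wsnap('w13')
print(np.round(s['ee_rot'],4).tolist(),np.round(get_state()['eef_pos'],4))
cropz(im,140,100,500,370,2.2,'w13c.png')
E
```

```text
w13 14.4833 [0.5044, 0.0131, 0.0022] gap 0.05265260218483826 F [-0.5, 0.2, 6.3] q [-0.05, 0.81, -0.04, 2.07, 0.12, 0.26, 1.58]
[[-0.9768, -0.214, 0.0014], [-0.214, 0.9768, 0.0005], [-0.0015, 0.0002, -1.0]] [0.5044 0.0131 0.0022]
```

View pics/w13c.png

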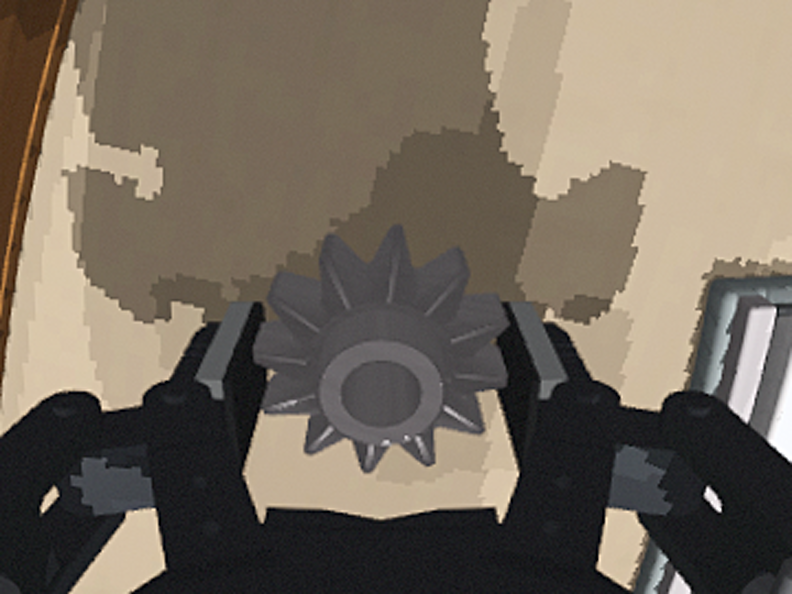

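```bash
python3 - <<'E'
from h import *
c,s=ld('w13');R=np.array(s['ee_rot']);p=np.array(s['eef_pos'])
w=lambda u,v:(140+u/2.2,100+v/2.2)
for a in [(380,392),(381,393)]:
  X=onz('wrist',w(*a),.032,c);print(X,(R.T@(X-p)).round(4))
# compare w4 with old gear: post & pose
c,s=ld('w4');R=np.array(s['ee_rot']);p=np.array(s['eef_pos'])
X=onz('wrist',w(382,424),.06,c);print(X,(R.T@(X-p)).round(4))
for tag,a in [('w3',(384,270)),('w2',None)]:
  c,s=ld(tag);R=np.array(s['ee_rot']);p=np.array(s['eef_pos'])
  uv=w(*a) if a else (180+288/2.2,60+303/2.2)
  X=onz('wrist',uv,.065,c);print(tag,X,(R.T@(X-p)).round(4))
E
```

```text
[0.50275679 0.01113834 0.032     ] [ 0.002  -0.0016 -0.0298]
[0.50294032 0.01137494 0.032     ] [ 0.0018 -0.0014 -0.0298]
[0.54526158 0.14376395 0.06      ] [-0.0001 -0.0012 -0.0376]
w3 [0.5435081  0.14460312 0.065     ] [ 0.0018 -0.0005  0.0333]
w2 [0.54508797 0.14494211 0.065     ] [ 0.0003 -0.0031  0.0887]
```

{"method": "servo_tool", "body": {"series": [{"tx": 0,"ty": 0,"tz": -2,"rx": 0,"ry": 0,"rz": 0,"hand": 0.1},{"tx": 0,"ty": 0,"tz": -6,"rx": 0,"ry": 0,"rz": 0,"hand": 0.1},{"tx": 0,"ty": 0,"tz": -10,"rx": 0,"ry": 0,"rz": 0,"hand": 0.1},{"tx": -2,"ty": 3.5,"tz": -11,"rx": 0,"ry": 0,"rz": 0,"hand": 0.1},{"tx": -4,"ty": 7,"tz": -11,"rx": 0,"ry": 0,"rz": 0,"hand": 0.1},{"tx": -6,"ty": 10.5,"tz": -11,"rx": 0,"ry": 0,"rz": 0,"hand": 0.1},{"tx": -6.96,"ty": 12,"tz": -11,"rx": 0,"ry": 0,"rz": 0,"hand": 0.1},{"tx": -6.96,"ty": 12,"tz": -10,"rx": 0,"ry": 0,"rz": 0,"hand": 0.1},{"tx": -6.96,"ty": 12,"tz": -8,"rx": 0,"ry": 0,"rz": 0,"hand": 0.1},{"tx": -6.96,"ty": 12,"tz": -8,"rx": 0,"ry": 0,"rz": 0,"hand": 0.1}], "squeeze": 40}}

```text
time: 15.37
eef_pos: [0.5432, 0.1443, 0.0782]
ee_rot: [[-0.977, -0.215, -0.006], [-0.215, 0.977, -0.002], [0.007, -0.0, -1.0]]
ft_force: [-1.4, 0.3, -1.0]
finger_gap: 0.0531
```

{"method": "servo_tool", "body": {"series": [{"tx": 0,"ty": 0,"tz": 0,"rx": 0,"ry": 0,"rz": 0,"hand": 0.1},{"tx": 0,"ty": 0,"tz": 0,"rx": 0,"ry": 0,"rz": 0,"hand": 0.1}], "squeeze": 40}}

```text
time: 15.53
eef_pos: [0.5456, 0.1444, 0.0809]
ee_rot: [[-0.977, -0.213, -0.002], [-0.213, 0.977, 0.0], [0.002, 0.0, -1.0]]
ft_force: [0.5, 0.6, -0.8]
finger_gap: 0.0529
```

```bash
python3 - <<'E'
from h import *
im,c,s=wsnap('w14')
print(np.round(s['ee_rot'],4).tolist(),np.round(get_state()['eef_pos'],4))
cropz(im,140,100,500,370,2.2,'w14c.png')
im=snap('side','s5.png');cropz(im,240,130,400,230,5,'s5c.png')
E
```

```text
w14 15.5333 [0.5456, 0.1444, 0.0809] gap 0.05291844599085046 F [0.5, 0.6, -0.8] q [-0.27, 0.72, -0.06, 1.88, 0.07, 0.55, 1.41]
[[-0.977, -0.2133, -0.0016], [-0.2133, 0.977, 0.0001], [0.0016, 0.0004, -1.0]] [0.5459 0.1445 0.0812]
```

View pics/w14c.png

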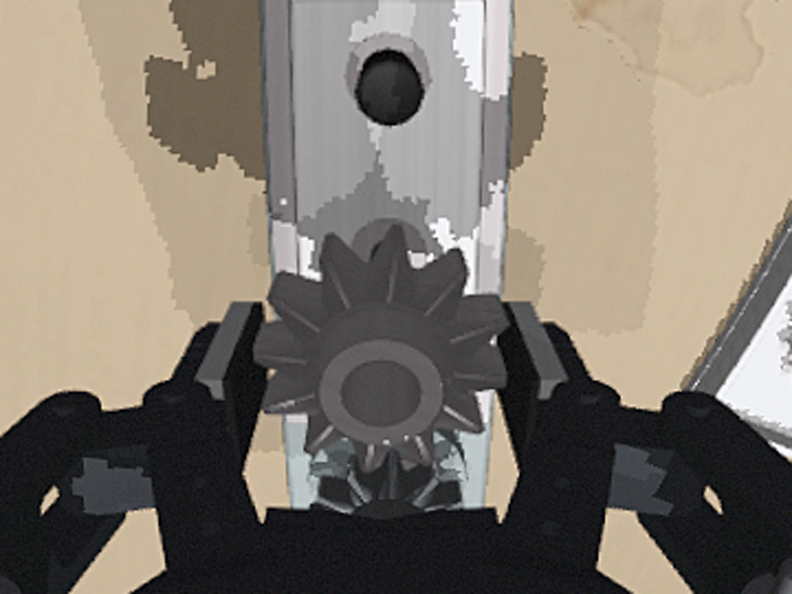

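View pics/s5c.png

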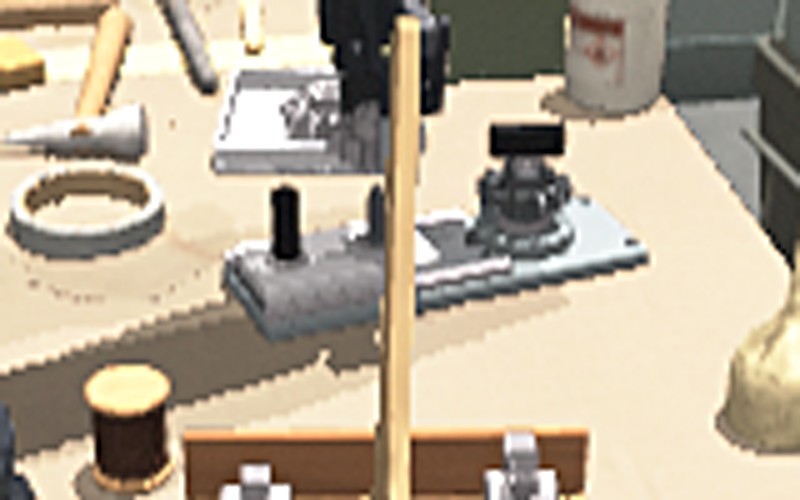

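{"method": "servo_tool", "body": {"series": [{"tx": -0.08,"ty": 0.05,"tz": 1,"rx": 0,"ry": 0,"rz": 0,"hand": 0.1},{"tx": -0.08,"ty": 0.05,"tz": 2,"rx": 0,"ry": 0,"rz": 0,"hand": 0.1},{"tx": -0.08,"ty": 0.05,"tz": 2.6,"rx": 0,"ry": 0,"rz": 0,"hand": 0.1},{"tx": -0.08,"ty": 0.05,"tz": 2.6,"rx": 0,"ry": 0,"rz": 0,"hand": 0.1},{"tx": -0.08,"ty": 0.05,"tz": 2.6,"rx": 0,"ry": 0,"rz": 0,"hand": 0.1}], "squeeze": 40}}

```text
time: 16.05
eef_pos: [0.5457, 0.1459, 0.0535]
ee_rot: [[-0.977, -0.215, -0.003], [-0.215, 0.977, 0.0], [0.003, 0.001, -1.0]]
ft_force: [0.3, 0.8, -2.4]
finger_gap: 0.0532
```

```bash
python3 - <<'E'
from h import *
im,c,s=wsnap('w15')
cropz(im,140,100,500,370,2.2,'w15c.png')
print(s['wrist_torque'])
E
```

```text
w15 16.05 [0.5457, 0.1459, 0.0535] gap 0.05316297717183459 F [0.3, 0.8, -2.4] q [-0.28, 0.76, -0.05, 1.89, 0.08, 0.49, 1.41]
[ 0.05398301 -0.08178892 -0.00374192]
```

View pics/w15c.png

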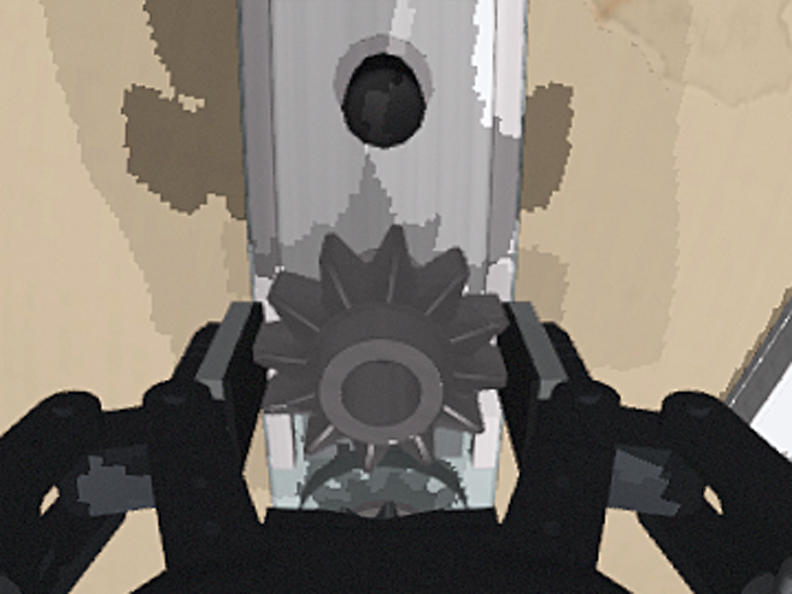

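{"method": "servo_tool", "body": {"series": [{"tx": 0,"ty": -0.05,"tz": 1,"rx": 0,"ry": 0,"rz": 0,"hand": 0.1},{"tx": 0,"ty": -0.05,"tz": 1.8,"rx": 0,"ry": 0,"rz": 0,"hand": 0.1},{"tx": 0,"ty": -0.05,"tz": 2.2,"rx": 0,"ry": 0,"rz": 0,"hand": 0.1},{"tx": 0,"ty": -0.05,"tz": 2.2,"rx": 0,"ry": 0,"rz": 0,"hand": 0.1},{"tx": 0,"ty": -0.05,"tz": 2.2,"rx": 0,"ry": 0,"rz": 0,"hand": 0.1}], "squeeze": 40}}

```text
time: 16.52
eef_pos: [0.5459, 0.1457, 0.0317]
ee_rot: [[-0.977, -0.215, -0.003], [-0.215, 0.977, 0.0], [0.002, 0.001, -1.0]]
ft_force: [1.0, 0.4, -2.0]
finger_gap: 0.0529
```

```bash
python3 - <<'E'
from h import *
im,c,s=wsnap('w16')
cropz(im,140,100,500,370,2.2,'w16c.png')
print(s['wrist_torque'])
E
```

```text
w16 16.5167 [0.5459, 0.1457, 0.0317] gap 0.052882609778646165 F [1.0, 0.4, -2.0] q [-0.28, 0.8, -0.05, 1.9, 0.08, 0.45, 1.4]
[ 0.23705522 -0.17090819  0.00644237]
```

View pics/w16c.png

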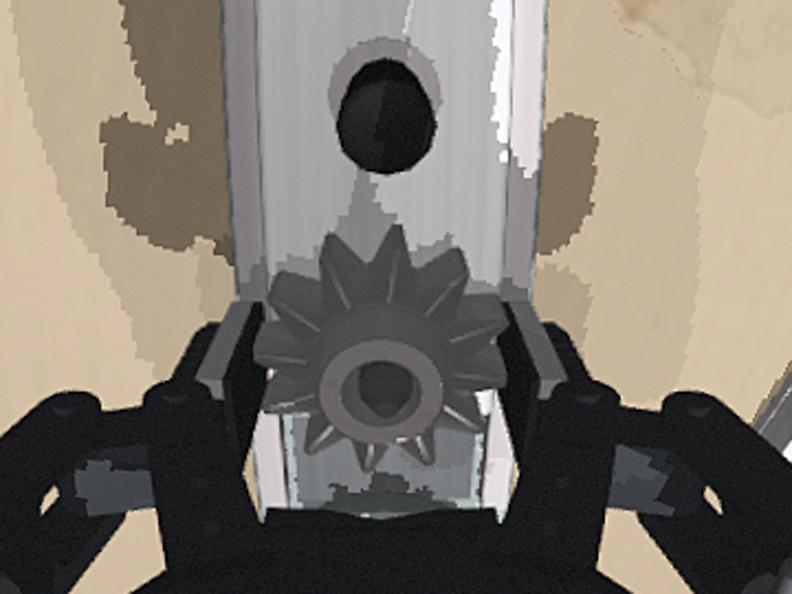

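{"method": "servo_tool", "body": {"series": [{"tx": 0,"ty": 0,"tz": 0,"rx": 0,"ry": 0,"rz": 0,"hand": 0.6},{"tx": 0,"ty": 0,"tz": 0,"rx": 0,"ry": 0,"rz": 0,"hand": 0.6},{"tx": 0,"ty": 0,"tz": 0,"rx": 0,"ry": 0,"rz": 0,"hand": 0.6},{"tx": 0,"ty": 0,"tz": -3,"rx": 0,"ry": 0,"rz": 0,"hand": 0.6},{"tx": 0,"ty": 0,"tz": -6,"rx": 0,"ry": 0,"rz": 0,"hand": 0.6},{"tx": 2,"ty": 0,"tz": -9,"rx": 0,"ry": 0,"rz": 0,"hand": 0.3},{"tx": 4,"ty": 0,"tz": -10,"rx": 0,"ry": 0,"rz": 0,"hand": 0},{"tx": 4,"ty": 0,"tz": -10,"rx": 0,"ry": 0,"rz": 0,"hand": 0},{"tx": 4,"ty": 0,"tz": -10,"rx": 0,"ry": 0,"rz": 0,"hand": 0}], "squeeze": 40}}

```text
time: 17.32
eef_pos: [0.507, 0.1365, 0.1334]
ee_rot: [[-0.977, -0.214, -0.001], [-0.214, 0.977, 0.0], [0.001, 0.001, -1.0]]
ft_force: [-0.2, -0.8, -0.1]
finger_gap: 0.0431
```

```bash
python3 - <<'E'
from h import *
im,c,s=wsnap('w17')
print(np.round(s['ee_rot'],4).tolist(),np.round(get_state()['eef_pos'],4))
cropz(im,140,60,500,330,2.2,'w17c.png')
E
```

```text
w17 17.3167 [0.507, 0.1365, 0.1334] gap 0.04311968968640391 F [-0.2, -0.8, -0.1] q [-0.27, 0.59, -0.07, 1.96, 0.06, 0.6, 1.41]
[[-0.9768, -0.2143, -0.0007], [-0.2143, 0.9768, 0.0005], [0.0006, 0.0006, -1.0]] [0.5076 0.1367 0.1327]
```

View pics/w17c.png

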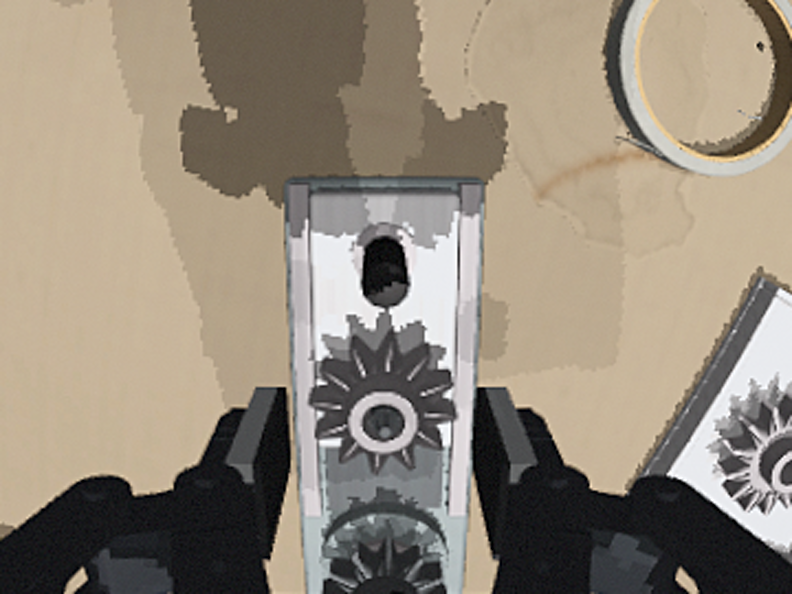

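```bash
python3 - <<'E'
from h import *
c,s=ld('w17');R=np.array(s['ee_rot']);p=np.array(s['eef_pos'])
w=lambda u,v:(140+u/2.2,60+v/2.2)
for a,z in [((386,284),.072),((384,244),.028),((383,421),.06),((384,428),.065)]:
    X=onz('wrist',w(*a),z,c);print(X,(R.T@(X-p)).round(4))
cropz(cv2.imread('pics/w17.png'),260,190,390,330,5.5,'w17d.png')
E
```

```text
[0.49224887 0.13351112 0.072     ] [0.015  0.0002 0.0614]
[0.48947847 0.13250476 0.028     ] [ 0.0179 -0.0002  0.1054]
[0.54481149 0.14426067 0.06      ] [-0.0386 -0.0006  0.0734]
[0.54489685 0.14461549 0.065     ] [-0.0388 -0.0002  0.0684]
```

View pics/w17d.png

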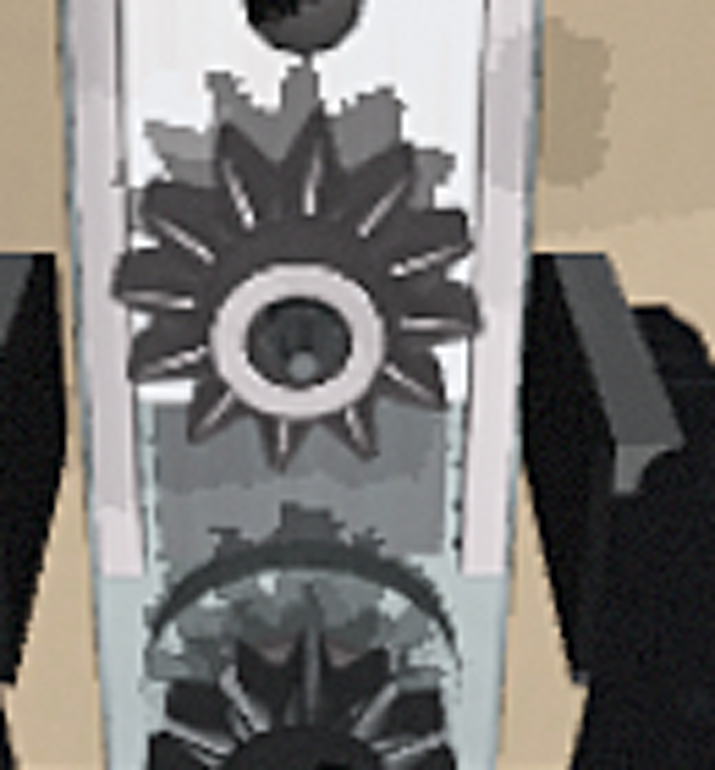

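{"method": "servo_tool", "body": {"series": [{"tx": 1.65,"ty": 0,"tz": 2,"rx": 0,"ry": 0,"rz": 0,"hand": 0},{"tx": 1.65,"ty": 0,"tz": 5,"rx": 0,"ry": 0,"rz": 0,"hand": 0},{"tx": 1.65,"ty": 0,"tz": 8,"rx": 0,"ry": 0,"rz": 0,"hand": 0},{"tx": 1.65,"ty": 0,"tz": 9.2,"rx": 0,"ry": 0,"rz": 0,"hand": 0},{"tx": 1.65,"ty": 0,"tz": 9.2,"rx": 0,"ry": 0,"rz": 0,"hand": 0},{"tx": 1.65,"ty": 0,"tz": 9.2,"rx": 0,"ry": 0,"rz": 0,"hand": -0.9},{"tx": 1.65,"ty": 0,"tz": 9.2,"rx": 0,"ry": 0,"rz": 0,"hand": -0.9},{"tx": 1.65,"ty": 0,"tz": 9.2,"rx": 0,"ry": 0,"rz": 0,"hand": -0.9},{"tx": 1.65,"ty": 0,"tz": 9.2,"rx": 0,"ry": 0,"rz": 0,"hand": -0.9}], "squeeze": 60}}

```text
time: 18.12
eef_pos: [0.4916, 0.1345, 0.041]
ee_rot: [[-0.977, -0.215, -0.0], [-0.215, 0.977, 0.002], [-0.0, 0.002, -1.0]]
ft_force: [0.3, 3.6, -5.8]
finger_gap: 0.0143
```

{"method": "servo_tool", "body": {"series": [{"tx": -0.7,"ty": 0,"tz": 0,"rx": 0,"ry": 0,"rz": 0,"hand": -0.9},{"tx": -1.4,"ty": 0,"tz": 0,"rx": 0,"ry": 0,"rz": 0,"hand": -0.9},{"tx": -2.1,"ty": 0,"tz": 0,"rx": 0,"ry": 0,"rz": 0,"hand": -0.9},{"tx": -2.8,"ty": 0,"tz": 0,"rx": 0,"ry": 0,"rz": 0,"hand": -0.9},{"tx": -3.2,"ty": 0,"tz": 0,"rx": 0,"ry": 0,"rz": 0,"hand": -0.9},{"tx": -3.2,"ty": 0,"tz": 0,"rx": 0,"ry": 0,"rz": 0,"hand": -0.9}], "squeeze": 60}}

```text
time: 18.62
eef_pos: [0.522, 0.1412, 0.0409]
ee_rot: [[-0.977, -0.215, -0.003], [-0.215, 0.977, 0.001], [0.002, 0.002, -1.0]]
ft_force: [-2.1, 3.4, 0.8]
finger_gap: 0.0144
```

```bash
python3 - <<'E'
from h import *
im,c,s=wsnap('w18')
print(np.round(s['ee_rot'],4).tolist(),np.round(get_state()['eef_pos'],4))
cropz(im,140,60,500,330,2.2,'w18c.png')
im=snap('top','t2.png');cropz(im,220,130,320,250,5,'t2c.png')
E
```

```text
w18 18.6167 [0.522, 0.1412, 0.0409] gap 0.014387952760661593 F [-2.1, 3.4, 0.8] q [-0.28, 0.76, -0.05, 1.96, 0.08, 0.42, 1.39]
[[-0.9765, -0.2154, -0.0026], [-0.2154, 0.9765, 0.0013], [0.0023, 0.0018, -1.0]] [0.522  0.1412 0.0409]
```

View pics/w18c.png

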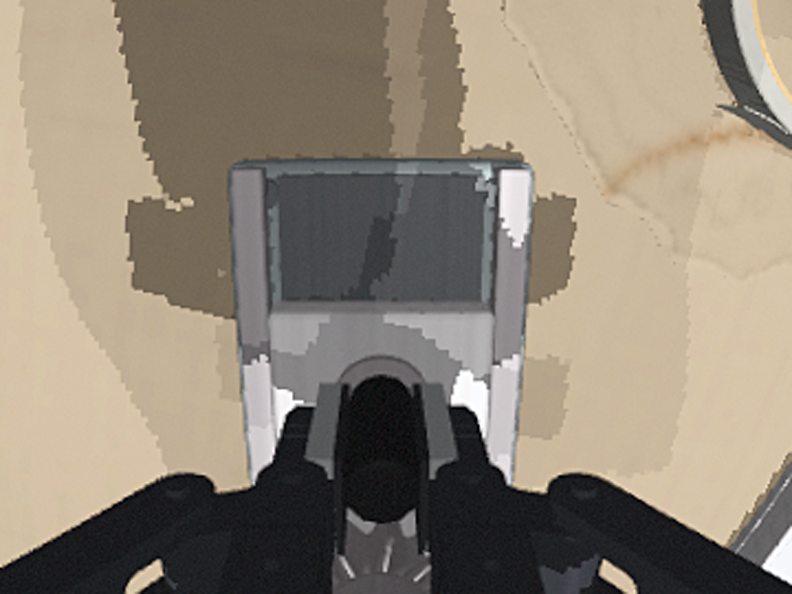

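View pics/t2c.png

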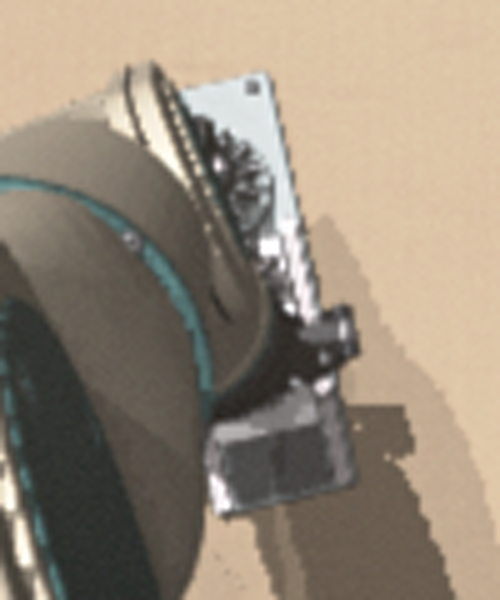

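{"method": "servo_tool", "body": {"series": [{"tx": -0.3,"ty": 0,"tz": 0,"rx": 0,"ry": 0,"rz": 0,"hand": -0.9},{"tx": -0.6,"ty": 0,"tz": 0,"rx": 0,"ry": 0,"rz": 0,"hand": -0.9},{"tx": -0.9,"ty": 0,"tz": 0,"rx": 0,"ry": 0,"rz": 0,"hand": -0.9},{"tx": -1.2,"ty": 0,"tz": 0,"rx": 0,"ry": 0,"rz": 0,"hand": -0.9},{"tx": -1.35,"ty": 0,"tz": 0,"rx": 0,"ry": 0,"rz": 0,"hand": -0.9},{"tx": -1.35,"ty": 0,"tz": 0,"rx": 0,"ry": 0,"rz": 0,"hand": -0.9},{"tx": -1.35,"ty": 0,"tz": 0,"rx": 0,"ry": 0,"rz": 0,"hand": -0.9}], "squeeze": 60}}

```text
time: 19.3
eef_pos: [0.5347, 0.144, 0.0409]
ee_rot: [[-0.977, -0.215, -0.003], [-0.215, 0.977, 0.001], [0.002, 0.002, -1.0]]
ft_force: [-3.9, 5.1, 2.8]
finger_gap: 0.014
```

```bash
python3 - <<'E'
from h import *
im,c,s=wsnap('w19')
R=np.array([[-.9768,-.2165,0],[-.2165,.9768,0],[0,0,-1]])
print(-(R.T@(s['eef_pos']-np.array([.4916,.1345,.041])))[0], -(R.T@s['ft_force'])[0])
cropz(im,140,60,500,330,2.2,'w19c.png')
E
```

```text
w19 19.3 [0.5347, 0.144, 0.0409] gap 0.01402237543993319 F [-3.9, 5.1, 2.8] q [-0.28, 0.77, -0.05, 1.93, 0.08, 0.45, 1.4]
0.04417480199221459 -2.670500693531543
```

View pics/w19c.png

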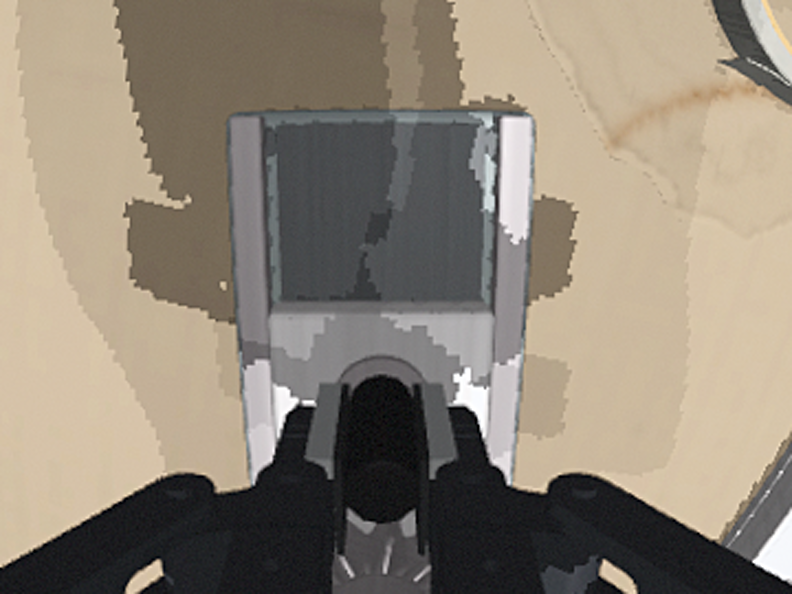

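{"method": "servo_tool", "body": {"series": [{"tx": -0.1,"ty": 0,"tz": 0,"rx": 0,"ry": 0,"rz": 0,"hand": -0.9},{"tx": -0.2,"ty": 0,"tz": 0,"rx": 0,"ry": 0,"rz": 0,"hand": -0.9},{"tx": -0.3,"ty": 0,"tz": 0,"rx": 0,"ry": 0,"rz": 0,"hand": -0.9},{"tx": -0.3,"ty": 0,"tz": 0,"rx": 0,"ry": 0,"rz": 0,"hand": -0.9},{"tx": -0.3,"ty": 0,"tz": 0,"rx": 0,"ry": 0,"rz": 0,"hand": -0.9}], "squeeze": 60}}

```text
time: 19.77
eef_pos: [0.5355, 0.1442, 0.0409]
ee_rot: [[-0.977, -0.215, -0.006], [-0.215, 0.977, 0.0], [0.006, 0.002, -1.0]]
ft_force: [-7.9, 3.7, 7.8]
finger_gap: 0.0143
```

```bash
python3 - <<'E'
from h import *
s=get_state()
R=np.array([[-.9768,-.2165,0],[-.2165,.9768,0],[0,0,-1]])
print(-(R.T@(s['eef_pos']-np.array([.4916,.1345,.041])))[0], -(R.T@s['ft_force'])[0])
E
```

```text
0.04502876961649214 -6.879965423023839
```

{"method": "servo_tool", "body": {"series": [{"tx": -0.3,"ty": 0,"tz": 0,"rx": 0,"ry": 0,"rz": 0,"hand": -0.9},{"tx": -0.5,"ty": 0,"tz": 0,"rx": 0,"ry": 0,"rz": 0,"hand": -0.9},{"tx": -0.5,"ty": 0,"tz": 0,"rx": 0,"ry": 0,"rz": 0,"hand": -0.9}], "squeeze": 60}}

```text
time: 20.02
eef_pos: [0.5355, 0.1441, 0.0409]
ee_rot: [[-0.976, -0.215, -0.016], [-0.215, 0.977, -0.003], [0.016, 0.001, -1.0]]
ft_force: [-17.3, 1.1, 19.4]
finger_gap: 0.014
```

```bash
python3 - <<'E'
from h import *
s=get_state()
R=np.array([[-.9768,-.2165,0],[-.2165,.9768,0],[0,0,-1]])
print(-(R.T@(s['eef_pos']-np.array([.4916,.1345,.041])))[0], -(R.T@s['ft_force'])[0])
E
```

```text
0.044928554132848936 -16.61469454674818
```

{"method": "servo_tool", "body": {"series": [{"tx": 0.5,"ty": 0,"tz": 0,"rx": 0,"ry": 0,"rz": 0,"hand": -0.9},{"tx": 0.6,"ty": 0,"tz": 0,"rx": 0,"ry": 0,"rz": 0,"hand": -0.5},{"tx": 0.6,"ty": 0,"tz": 0,"rx": 0,"ry": 0,"rz": 0,"hand": 0},{"tx": 0.6,"ty": 0,"tz": 0,"rx": 0,"ry": 0,"rz": 0,"hand": 0},{"tx": 0.6,"ty": 0,"tz": -3,"rx": 0,"ry": 0,"rz": 0,"hand": 0},{"tx": 0.6,"ty": 0,"tz": -7,"rx": 0,"ry": 0,"rz": 0,"hand": 0},{"tx": 0.6,"ty": 0,"tz": -11,"rx": 0,"ry": 0,"rz": 0,"hand": 0},{"tx": -3,"ty": 0,"tz": -14,"rx": 0,"ry": 0,"rz": 0,"hand": 0},{"tx": -3,"ty": 0,"tz": -14,"rx": 0,"ry": 0,"rz": 0,"hand": 0},{"tx": -3,"ty": 0,"tz": -14,"rx": 0,"ry": 0,"rz": 0,"hand": 0}], "squeeze": 60}}

```text
time: 20.85
eef_pos: [0.5771, 0.1513, 0.1829]
ee_rot: [[-0.977, -0.213, 0.006], [-0.213, 0.977, 0.002], [-0.007, 0.001, -1.0]]
ft_force: [-0.5, -0.5, -0.5]
finger_gap: 0.0427
```

```bash
python3 - <<'E'
from h import *
im,c,s=wsnap('w20')
print(np.round(s['ee_rot'],4).tolist(),np.round(get_state()['eef_pos'],4))
cropz(im,140,60,500,330,2.2,'w20c.png')
E
```

```text
w20 20.85 [0.5771, 0.1513, 0.1829] gap 0.04269258411886607 F [-0.5, -0.5, -0.5] q [-0.26, 0.6, -0.07, 1.73, 0.06, 0.81, 1.43]
[[-0.9771, -0.2129, 0.0063], [-0.2129, 0.9771, 0.002], [-0.0066, 0.0007, -1.0]] [0.5741 0.1506 0.1808]
```

View pics/w20c.png

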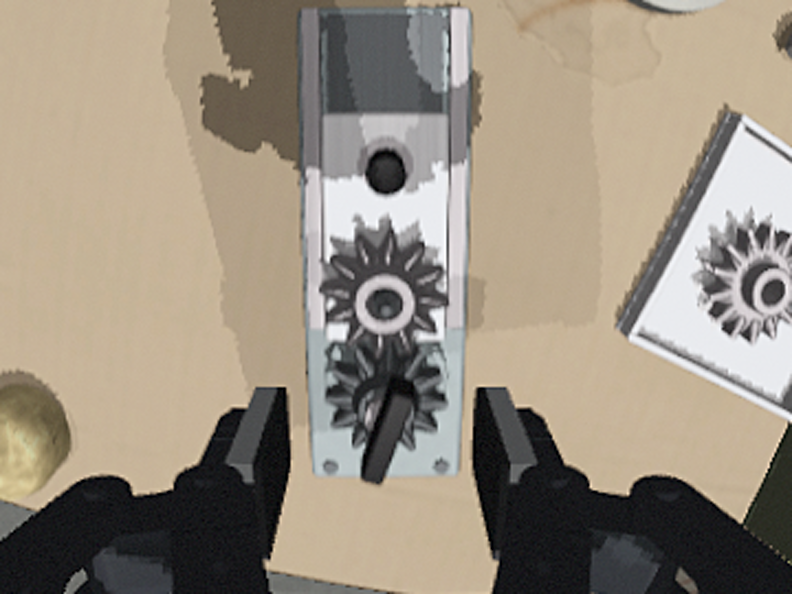

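```bash
python3 - <<'E'
from h import *
cropz(cv2.imread('pics/w20.png'),280,210,360,290,8,'w20d.png')
E
```

```text
(no output)
```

View pics/w20d.png

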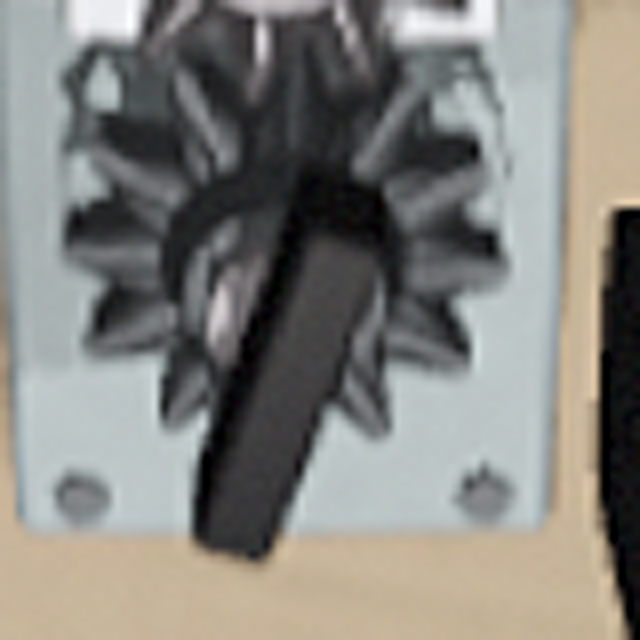

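```bash
python3 - <<'E'
from h import *
c,s=ld('w20');R=np.array(s['ee_rot']);p=np.array(s['eef_pos'])
w=lambda u,v:(280+u/8,210+v/8)
A=onz('wrist',w(345,239),.086,c);B=onz('wrist',w(240,550),.086,c)
print(A,B,np.linalg.norm(B-A),(A+B)/2,np.degrees(np.arctan2(*(B-A)[1::-1])))
A=onz('wrist',w(383,250),.086,c);B=onz('wrist',w(272,560),.086,c)
print(np.degrees(np.arctan2(*(B-A)[1::-1])),np.linalg.norm(B-A))
P=onz('wrist',(140+385/2.2,60+303/2.2),.065,c);print('post',P); H=onz('wrist',(140+386/2.2,60+171/2.2),.072,c);print('h',H)
E
```

```text
[0.6151957  0.16696959 0.086     ] [0.6560128  0.16432974 0.086     ] 0.04090237762894268 [0.63560425 0.16564967 0.086     ] -3.7004587851422346
-4.28910052792455 0.041067363551895865
post [0.58650742 0.15369994 0.065     ]
h [0.5341371  0.14248723 0.072     ]
```

{"method": "servo_tool", "body": {"series": [{"tx": -3,"ty": 0.1,"tz": 1,"rx": 0,"ry": 0,"rz": 0.1,"hand": 0},{"tx": -6.3,"ty": 0.1,"tz": 3,"rx": 0,"ry": 0,"rz": 0.2,"hand": 0},{"tx": -6.3,"ty": 0.1,"tz": 5,"rx": 0,"ry": 0,"rz": 0.285,"hand": -0.2},{"tx": -6.3,"ty": 0.1,"tz": 5,"rx": 0,"ry": 0,"rz": 0.285,"hand": -0.2},{"tx": -6.3,"ty": 0.1,"tz": 5,"rx": 0,"ry": 0,"rz": 0.285,"hand": -0.2},{"tx": -6.3,"ty": 0.1,"tz": 5,"rx": 0,"ry": 0,"rz": 0.285,"hand": -0.2}], "squeeze": 60}}

```text
time: 21.4
eef_pos: [0.6327, 0.1652, 0.1296]
ee_rot: [[-0.998, 0.067, -0.004], [0.067, 0.998, -0.001], [0.004, -0.001, -1.0]]
ft_force: [0.2, 0.5, 1.0]
finger_gap: 0.0343
```

```bash
python3 - <<'E'
from h import *
im,c,s=wsnap('w21')
print(np.round(s['ee_rot'],4).tolist(),np.round(get_state()['eef_pos'],4))
cropz(im,200,130,440,330,3.2,'w21c.png')
E
```

```text
w21 21.4 [0.6327, 0.1652, 0.1296] gap 0.03427270625480024 F [0.2, 0.5, 1.0] q [-0.3, 0.75, 0.01, 1.59, -0.01, 0.8, 1.21]
[[-0.9978, 0.0668, -0.0043], [0.0668, 0.9978, -0.0006], [0.0042, -0.0009, -1.0]] [0.6333 0.1654 0.1305]
```

View pics/w21c.png

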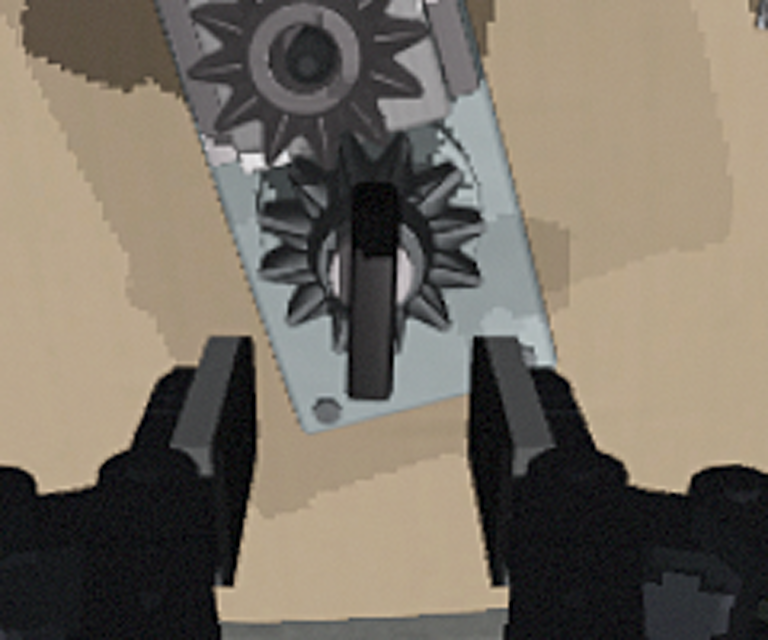

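```bash
python3 - <<'E'
from h import *
c,s=ld('w21');R=np.array(s['ee_rot']);p=np.array(s['eef_pos'])
w=lambda u,v:(200+u/3.2,130+v/3.2)
A=onz('wrist',w(375,256),.086,c);B=onz('wrist',w(370,398),.086,c)
print(A,B,np.linalg.norm(B-A),(A+B)/2,np.degrees(np.arctan2(*(B-A)[1::-1])),R.T@((A+B)/2-p))
P=onz('wrist',w(306,57),.065,c);print('post',P); print('tool y ang',np.degrees(np.arctan2(R[1,1],R[0,1])))
# master tester angle
M=(A+B)/2; print(np.degrees(np.arctan2(M[1]-P[1],M[0]-P[0])),np.linalg.norm((M-P)[:2]))
E
```

```text
[0.62673902 0.16694052 0.086     ] [0.65833437 0.16395344 0.086     ] 0.031736239808803884 [0.6425367  0.16544698 0.086     ] -5.400787231958564 [-0.01001949  0.00097291  0.04357422]
post [0.58919283 0.15506393 0.065     ]
tool y ang 86.16848765955349
11.014549329419564 0.05434496996065002
```

{"method": "servo_tool", "body": {"series": [{"tx": -0.3,"ty": 0,"tz": 2,"rx": 0,"ry": 0,"rz": 0.01,"hand": -0.2},{"tx": -0.3,"ty": 0,"tz": 4,"rx": 0,"ry": 0,"rz": 0.01,"hand": -0.2},{"tx": -0.3,"ty": 0,"tz": 6,"rx": 0,"ry": 0,"rz": 0.01,"hand": -0.2},{"tx": -0.3,"ty": 0,"tz": 6,"rx": 0,"ry": 0,"rz": 0.01,"hand": -0.2},{"tx": -0.3,"ty": 0,"tz": 6,"rx": 0,"ry": 0,"rz": 0.01,"hand": -0.2},{"tx": -0.3,"ty": 0,"tz": 6,"rx": 0,"ry": 0,"rz": 0.01,"hand": -1},{"tx": -0.3,"ty": 0,"tz": 6,"rx": 0,"ry": 0,"rz": 0.01,"hand": -1},{"tx": -0.3,"ty": 0,"tz": 6,"rx": 0,"ry": 0,"rz": 0.01,"hand": -1},{"tx": -0.3,"ty": 0,"tz": 6,"rx": 0,"ry": 0,"rz": 0.01,"hand": -1}], "squeeze": 50}}

```text
time: 22.2
eef_pos: [0.6381, 0.1667, 0.0723]
ee_rot: [[-0.997, 0.078, 0.001], [0.078, 0.997, 0.002], [-0.001, 0.002, -1.0]]
ft_force: [-1.0, 1.1, 6.0]
finger_gap: 0.0084
```

```bash
python3 - <<'E'
from h import *
im,c,s=wsnap('w22')
R=np.array(s['ee_rot']);print('tool y ang',np.degrees(np.arctan2(R[1,1],R[0,1])),s['wrist_torque'])
cropz(im,200,130,440,330,3.2,'w22c.png')
E
```

```text
w22 22.2 [0.6381, 0.1667, 0.0723] gap 0.008436251936344053 F [-1.0, 1.1, 6.0] q [-0.3, 0.83, 0.01, 1.61, -0.01, 0.7, 1.21]
tool y ang 85.51466125588415 [0.31583714 0.27807473 0.00366381]
```

View pics/w22c.png

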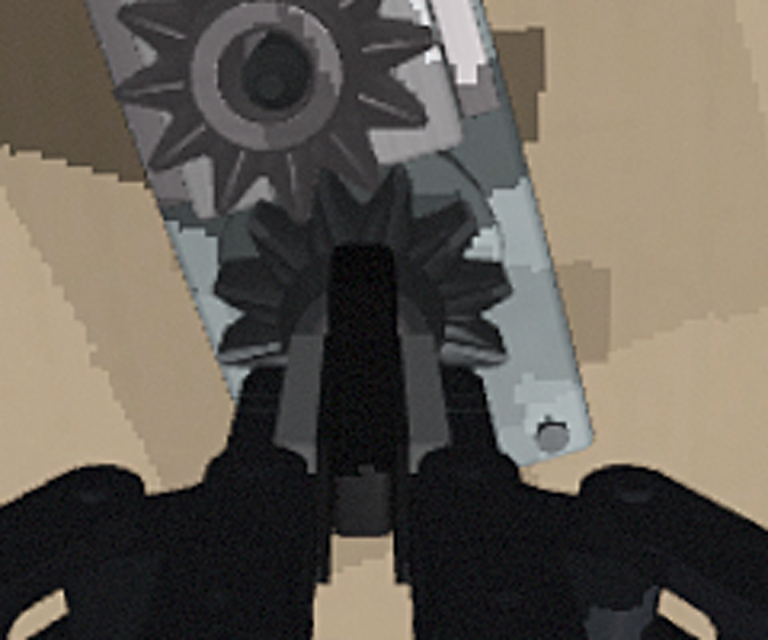

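{"method": "servo_tool", "body": {"series": [{"tx": 0,"ty": -0.02,"tz": 0,"rx": 0,"ry": 0,"rz": 0.11,"hand": -1},{"tx": 0,"ty": -0.04,"tz": 0,"rx": 0,"ry": 0,"rz": 0.22,"hand": -1},{"tx": 0.01,"ty": -0.05,"tz": 0,"rx": 0,"ry": 0,"rz": 0.33,"hand": -1},{"tx": 0.02,"ty": -0.07,"tz": 0,"rx": 0,"ry": 0,"rz": 0.44,"hand": -1},{"tx": 0.03,"ty": -0.08,"tz": 0,"rx": 0,"ry": 0,"rz": 0.55,"hand": -1},{"tx": 0.04,"ty": -0.1,"tz": 0,"rx": 0,"ry": 0,"rz": 0.66,"hand": -1},{"tx": 0.05,"ty": -0.11,"tz": 0,"rx": 0,"ry": 0,"rz": 0.77,"hand": -1},{"tx": 0.06,"ty": -0.12,"tz": 0,"rx": 0,"ry": 0,"rz": 0.88,"hand": -1},{"tx": 0.08,"ty": -0.13,"tz": 0,"rx": 0,"ry": 0,"rz": 0.99,"hand": -1},{"tx": 0.09,"ty": -0.14,"tz": 0,"rx": 0,"ry": 0,"rz": 1.1,"hand": -1}], "squeeze": 50}}

```text
time: 23.08
eef_pos: [0.6375, 0.166, 0.0723]
ee_rot: [[-0.378, 0.926, 0.002], [0.926, 0.378, 0.003], [0.002, 0.003, -1.0]]
ft_force: [-0.4, 2.9, 4.9]
finger_gap: 0.0084
```

{"method": "servo_tool", "body": {"series": [{"tx": 0,"ty": 0,"tz": 0,"rx": 0,"ry": 0,"rz": 0.1,"hand": -1},{"tx": 0,"ty": 0,"tz": 0,"rx": 0,"ry": 0,"rz": 0.172,"hand": -1},{"tx": 0,"ty": 0,"tz": 0,"rx": 0,"ry": 0,"rz": 0.172,"hand": -1},{"tx": 0,"ty": 0,"tz": 0,"rx": 0,"ry": 0,"rz": 0.172,"hand": -1}], "squeeze": 50}}

```text
time: 23.42
eef_pos: [0.6374, 0.1659, 0.0723]
ee_rot: [[-0.219, 0.976, 0.002], [0.976, 0.219, 0.003], [0.002, 0.002, -1.0]]
ft_force: [0.0, 3.1, 6.1]
finger_gap: 0.0089
```

```bash
python3 - <<'E'
from h import *
im,c,s=wsnap('w23')
R=np.array(s['ee_rot']);print('tool y ang',np.degrees(np.arctan2(R[1,1],R[0,1])),s['wrist_torque'])
cropz(im,140,60,500,330,2.2,'w23c.png')
E
```

```text
w23 23.4167 [0.6374, 0.1659, 0.0723] gap 0.008854377968562598 F [0.0, 3.1, 6.1] q [-0.5, 0.86, 0.35, 1.62, -0.4, 0.73, 0.27]
tool y ang 12.663269089164064 [ 0.42047179  0.08694021 -0.07593799]
```

View pics/w23c.png

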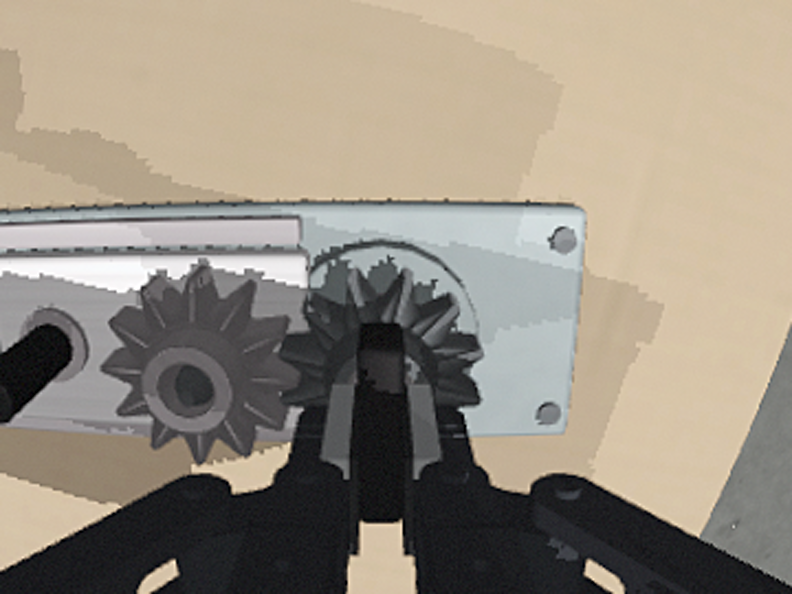

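{"method": "servo_tool", "body": {"series": [{"tx": 0,"ty": 0,"tz": 0,"rx": 0,"ry": 0,"rz": 0,"hand": -0.6},{"tx": 0,"ty": 0,"tz": 0,"rx": 0,"ry": 0,"rz": 0,"hand": -0.3},{"tx": 0,"ty": 0,"tz": 0,"rx": 0,"ry": 0,"rz": 0,"hand": -0.3},{"tx": 0,"ty": 0,"tz": -3,"rx": 0,"ry": 0,"rz": 0,"hand": -0.3},{"tx": 0,"ty": 0,"tz": -7,"rx": 0,"ry": 0,"rz": 0,"hand": -0.3},{"tx": 2,"ty": -3,"tz": -11,"rx": 0,"ry": 0,"rz": 0,"hand": -0.3},{"tx": 2,"ty": -3,"tz": -13,"rx": 0,"ry": 0,"rz": 0,"hand": -0.3},{"tx": 2,"ty": -3,"tz": -13,"rx": 0,"ry": 0,"rz": 0,"hand": -0.3},{"tx": 2,"ty": -3,"tz": -13,"rx": 0,"ry": 0,"rz": 0,"hand": -0.3},{"tx": 2,"ty": -3,"tz": -13,"rx": 0,"ry": 0,"rz": 0,"hand": -0.3}], "squeeze": 50}}

```text
time: 24.3
eef_pos: [0.6022, 0.1768, 0.1997]
ee_rot: [[-0.218, 0.976, -0.003], [0.976, 0.218, -0.0], [0.001, -0.003, -1.0]]
ft_force: [0.1, 0.2, -0.5]
finger_gap: 0.0299
```

```bash
python3 - <<'E'
from h import *
im,c,s=wsnap('w24')
R=np.array(s['ee_rot']);print('tool y ang',np.degrees(np.arctan2(R[1,1],R[0,1])),np.round(get_state()['eef_pos'],4))
cropz(im,140,60,500,330,2.2,'w24c.png')
im=snap('top','t3.png');cropz(im,150,130,410,270,3,'t3c.png')
E
```

```text
w24 24.3 [0.6022, 0.1768, 0.1997] gap 0.029873457714554193 F [0.1, 0.2, -0.5] q [-0.59, 0.67, 0.43, 1.62, -0.33, 0.93, 0.18]
tool y ang 12.597361540504242 [0.602  0.1765 0.199 ]
```

View pics/w24c.png

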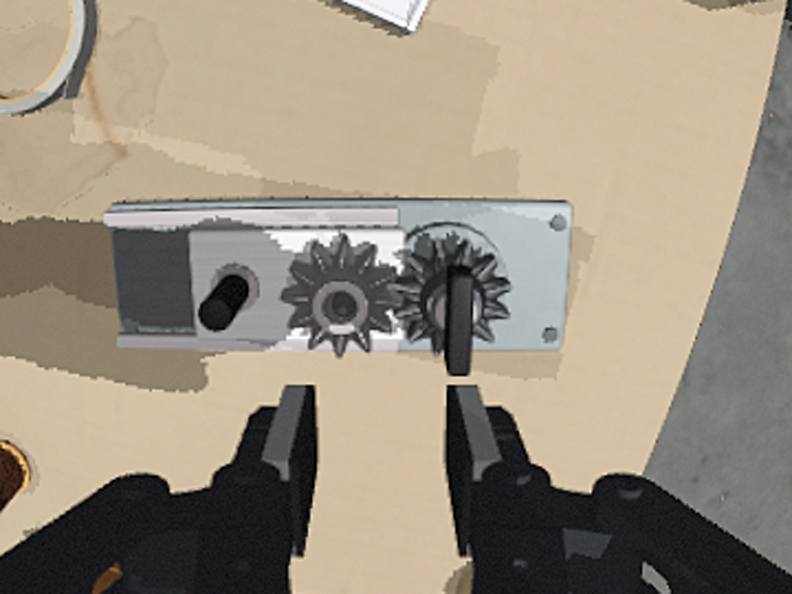

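View pics/t3c.png

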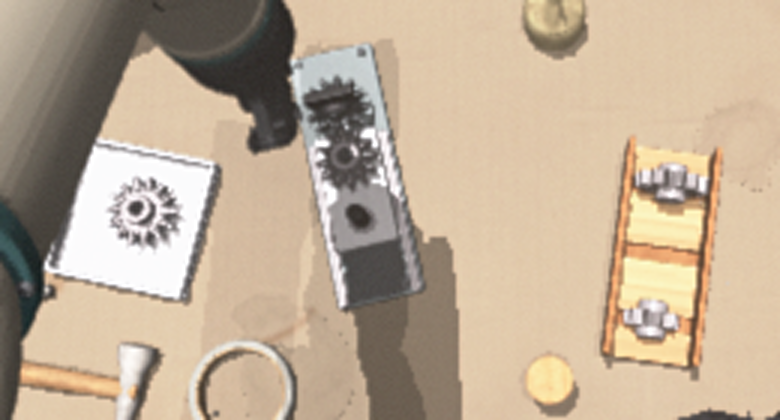

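```bash
python3 - <<'E'
from h import *
cropz(cv2.imread('pics/w24.png'),325,165,405,235,9,'w24d.png')
E
```

```text
(no output)
```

View pics/w24d.png

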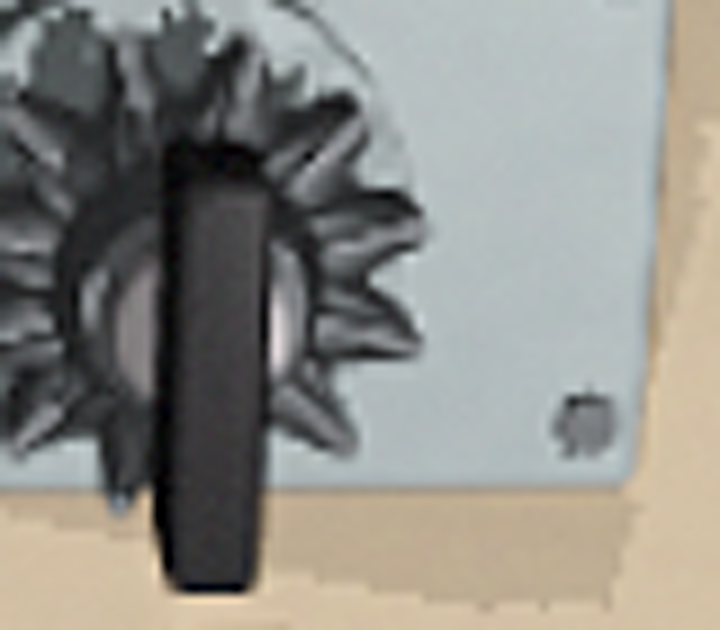

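```bash
python3 - <<'E'
from h import *
c,s=ld('w24')
w=lambda u,v:(325+u/9,165+v/9); v2=lambda u,v:(140+u/2.2,60+v/2.2)
A=onz('wrist',w(226,182),.086,c);B=onz('wrist',w(210,586),.086,c)
an=lambda A,B:np.degrees(np.arctan2(*(B-A)[1::-1]))
print('bar',A,B,np.linalg.norm(B-A),an(A,B),(A+B)/2)
A=onz('wrist',w(269,185),.086,c);B=onz('wrist',w(258,580),.086,c);print('right edge',an(A,B))
A=onz('wrist',w(182,182),.086,c);B=onz('wrist',w(168,580),.086,c);print('left edge',an(A,B))
A=onz('wrist',v2(118,347),.012,c);B=onz('wrist',v2(563,350),.012,c);print('base near edge',an(A,B),np.linalg.norm(A-B))
A2=onz('wrist',v2(112,201),.012,c);B2=onz('wrist',v2(571,203),.012,c);print('base far edge',an(A2,B2))
print('master est',(A+B+A2+B2)/4+ .055*np.array([np.cos(.2184),np.sin(.2184),0]))
P=onz('wrist',v2(342,305),.065,c);print('post',P, 'handle',onz('wrist',v2(214,316),.072,c))
E
```

```text
bar [0.63324091 0.18640512 0.086     ] [0.64237106 0.14561207 0.086     ] 0.041802304967969925 -77.38418934675371 [0.63780599 0.1660086  0.086     ]
right edge -76.44896997715244
left edge -77.4267943853416
base near edge 12.463418931563918 0.24024738496580963
base far edge 12.083310865474074
master est [0.63855501 0.1662223  0.012     ]
post [0.59023247 0.15754405 0.065     ] handle [0.53774068 0.14289963 0.072     ]
```

```bash
python3 - <<'E'
from h import *
print(finish_job(), get_state()['time'])
E
```

```text
the job is handed in; nothing more can be done
the job is handed in; nothing more can be done
```

The job is done and handed in at about 24.4 s of the 72 s allowed. No verdict was reported.

- **Old gear:** I lifted the 14-tooth gear off the carriage post and laid it flat in the tray.
- **Replacement gear:** I took the 12-tooth gear from the middle slot of the rack. It measured about 57 mm over the tips, against about 47 and 66 mm for its neighbours. I tipped it flat on the bench, picked it up again across the rim and set it over the post.
- **Carriage:** I pushed it home. It travelled 45.0 mm and stopped firmly as the push rose to about 17 N, with the teeth in mesh and no need to turn the master.
- **Master:** I turned it clockwise by its bar knob until the bar stood across the slide.

Last checks with the arm clear:

| Check | Result |
|---|---|
| Bar against slide | about 89.7° (bar −77.4°, slide about 12.3°); individual bar edges varied by about 1° |
| Post to master axis | about 48.5 mm |
| Old gear | flat in the tray |
| 10- and 14-tooth gears | still standing in the rack |
| Oil can, spool, tape roll | not moved |

Two pictures were taken while the arm was still settling and were 2–3 mm off. I worked around those with other views.

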